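# Rehang the enamel kiln's lift-off door and latch it

## Task

The door of the small enamelling kiln was lifted off for cleaning and stands on the bench. Pick it up without letting it topple, hang it standing wide open by lowering both its knuckles fully down over the kiln's two hinge pins, then swing it shut against the front and flip the drop catch on the kiln's top over it. Leave the vase, bowl and jar where they stand.

Things in the scene. Friction and masses are not known exactly. Their poses are not given: they have to be found in the camera images.
- kiln: Small bench kiln, fixed: grey-blue case 240 mm deep (own x), 210 mm wide (own y), its top 240 mm above the bench, on 30 mm feet. Origin: centre of its footprint at bench level. Own -x is the front (front face at x = -120 mm), own +y the hinge side, z up. The front's opening is 130 mm wide, 75 to 195 mm high, pale brick inside. The hinge axis is upright at x = -138, y = 103 mm.
- upper_pin (a point): Foot of the upper hinge pin, on its axis, on the top face of its steel lug (11 mm radius), 190 mm above the bench. Both pins stand upright at the +y corner of the kiln's front, 10 mm in diameter and 30 mm tall; their top 10 mm tapers to a 4 mm tip.
- lower_pin (a point): Foot of the lower hinge pin, on the same vertical axis, 70 mm above the bench (tip at 100 mm); the pin and its lug are like the upper one.
- strike (a point): Point on the kiln's front face that the door's free edge closes against: x = -120, y = -85 mm in the kiln's frame, 140 mm up. Door shut: door and kiln axes parallel, door origin at x = -138, y = 0, z = 45 mm in the kiln's frame. To open, the door turns clockwise seen from above.
- door: Loose kiln door, 0.6 to 0.9 kg, standing upright on its lower edge. Slab 36 mm thick (own x), 180 wide (own y), 190 high (z). Origin: centre of the slab's underside. -x: outer grey-blue steel face with strap hinges and knob; +x: pale brick face with an 8 mm raised pad (112 mm wide, 42 to 138 mm up); +y: hinge edge. Mass centre within 4 mm of the slab's middle. Hung, its underside is 45 mm up.
- door_top (a point): Middle of the door's flat top edge (190 mm above its underside), where it can be gripped across its 36 mm thickness with the fingers reaching down both faces. The faces here are plain but for the upper strap (4 mm proud of the outer face, 145 to 169 mm up, from y = -40 mm to the hinge edge).
- upper_eye (a point): Centre of the lower mouth of the door's upper knuckle: x = 0, y = 103 mm in the door's frame, 145 mm up. Both knuckles are round steel sleeves off the door's +y edge, 22 mm outside, 12.6 mm upright bore, 24 mm long, open at both ends. Fully down, each mouth rests on its lug, at the pin's foot.
- lower_eye (a point): Centre of the lower mouth of the door's lower knuckle: x = 0, y = 103 mm in the door's frame, 25 mm up.
- door_edge (a point): Point on the door's brick face near its free edge: x = 18, y = -85 mm in the door's frame, 95 mm up. It meets strike when the door is shut. A black knob stands 34 mm proud of the outer face at y = -68 mm, 95 mm up. Hung, the door stays where it is left (1 to 2 N on the free edge swings it) and sags about 5 mm at its free edge.
- catch (a joint): Drop catch on the kiln's top, an L of 18 mm wide, 6 mm thick steel bar: arm 56 mm, leg 43 mm at a right angle. 0 rad: arm level to the front, leg hanging in front of the door. Grows as it is raised; 2.44 = thrown back on its stop, arm leaning 50 degrees back from upright, leg up and forward. Swings freely: falls back from above about 1.9 rad, falls shut by its weight from below 1.8 rad.
- catch_pivot (a point): The catch's pivot on the kiln: x = -112, y = 0 in the kiln's frame, 254 mm above the bench; its lug and stop reach from x = -118 to -90 mm and 263 mm up. The pivot axis is the kiln's own y. Behind it the kiln's top is flat (240 mm up) but for a 14 mm vent plug at x = 70 mm.
- catch_tip (a point): Tip of the catch's leg, 56 mm along the arm and 43 mm along the leg from the pivot; about 320 mm above the bench when thrown back.
- vase: Bystander: blue enamelled vase, 135 mm tall, up to 108 mm wide, upright. Origin at the centre of its foot.
- bowl: Bystander: white bowl, 110 mm wide, 45 mm tall. Origin at the centre of its foot.
- jar: Bystander: clear jar with a steel lid, 60 mm wide, 100 mm tall. Origin at the centre of its foot.
Things that resemble listed ones, but are neither listed nor needed, are in the scene too. Of the things like the door, leave any that is purple or yellow; of the rest the larger one is meant.

How it is judged:
By the outcome, as a careful person would: the job done as asked, in the order asked, and still so for the second after the job is handed in, with the robot touching nothing.
It also fails if it takes over 70 s, if anything falls off the work surface, if the arm or the gripper's body presses on something with over 40 N, if the wrist force passes 120 N, or if a joint passes its speed limit or range.

## Robot

A 6-joint arm with a two-finger parallel gripper is mounted at the origin on the work surface. World frame = base frame: x ahead of the robot, y to its left, z up, the work surface at z = 0. Lengths are in m, angles in rad, forces in N, time in s.
With the tool pointing down it reaches from about 0.425 to 0.95 m from the base axis. Payload 3.5 kg.
Tool frame: the origin (TCP) lies midway between the tips of the shut fingers; the grasp point (between the pads) lies 19 mm behind it; y points along the fingers, x is the direction in which the jaws open and shut, and the axes are right-handed (so a half turn about y gives the same grasp; the last joint's range is limited). The gripper opens to 85 mm and grips with 20 to 120 N. Pads are 22 mm wide; open, the fingers measure 114 mm over their backs; the gripper's body (76 mm by 85 mm) begins 54 mm behind the grasp point. The pads swing forward as they close: fully open they stand 13 mm farther back than shut.
Start: joints at [-1.453, 0.286, 1.577, -0, 1.279, -0.15], TCP at [0.179, -0.651, 0.231] pointing down, gripper open.
Joint ranges: [-2.77, 2.77], [-0.9, 2.22], [0.21, 2.48], [-1.53, 4.67], [0.24, 2.81], [-2.84, 2.84]. Speed limits (rad/s): [2.79, 2.79, 3.14, 3.14, 3.14, 3.14].

## Interface

Orientations are given as a unit quaternion [x, y, z, w].
In Python, from plant import ctrl, viewer gives the robot as it stands.
- The arm moves only by the tool step_arm, never from a script. Its argument "rows" is a list of rows, each a list of 3 entries, a list of its own where there are three numbers: the turn, a rotation vector about the tool's x, y, z in degrees, then the shift along the tool's x, y, z in mm, then the closure, from 0 (fully open) to 1 (shut). A call has 1 to 10 rows; each row is the pose to reach, as a shift and turn from the pose commanded when the call began, along the tool's axes at that moment; what a row does not reach only later rows make up. A row lasts 1/12 s, in which the tool goes at most 41.7 mm and 7.16 degrees, less where a joint would pass 70% of its speed; a pose out of reach is approached as far as the arm can. A call with a gripper value outside its range is refused whole. The fingers move at their own pace and stop on an object; "newtons" is the grip in N (left out, the last holds). Time passes only in rows, so rows that repeat a pose let the fingers close. It gives the time, the measured TCP pose, the force and the opening at its end, in the units of the state.
- ctrl.get_state(): the state, without advancing time (a new reading comes with each control period).
- viewer.read_camera(name): name is "scene" or "side" or "wrist"; returns (picture, depth): 480x640x3 uint8, red, green, blue; 480x640 float32, m along the optical axis (not along the pixel's ray), 0 where there is no reading.
- viewer.calibration(name): a dict with "K" (3x3 intrinsics, pixels), "R" (3x3) and "t" (3): a world point X has camera coordinates R X + t. Camera axes: x right, y down, z forward; pixel columns grow to the right and rows downward; lengths in m; the calibration is good to about 2 mm. A picture is of the moment at which its call begins: read the wrist's pose just before it. calibration takes no time and is no camera call; for the wrist camera it gives the pose at the moment of the call.
- ctrl.sign_off(): hands the job in, once; it reports no verdict.
The state is a dict: "time": time; "qpos": joint angles; "dq": joint speeds; "joint_efforts": joint torques, N m; "eef_pos": TCP position; "tcp_rot": TCP orientation; "contact_force": force on the tool from outside, world axes, zero at the start; "wrist_torque": the same for the moment, N m; "opening": opening from 0.0 (shut) to 1.0 (fully open).
Only numpy, scipy, OpenCV 4.12 (cv2) and the standard library are available. Lean on these libraries where they do the work, as an engineer would, in place of code of your own. Each camera call takes 0.05 s, during which the arm holds its last target.

## Working session

There is one attempt and no reset: what is moved stays moved. The work goes in short steps, Python scripts to look and compute and a tool call to move; the robot and the scene stay as the last step left them, time stands still between calls to the robot, and variables do not carry over. Pictures are saved under pics/ and viewed, and the job is handed in when it is done.

Besides the shell and the picture viewer there is one more tool, called after ">>>" by a JSON object that holds its "name" and its "arguments". step_arm: Moves the arm, as the interface text tells. Its arguments: {"type":"object","properties":{"rows":{"type":"array"},"newtons":{"type":"number"}},"required":["rows"]}

```bash
ls; mkdir -p pics; python3 - <<'E'
from plant import ctrl, viewer
import cv2,numpy as np,json
s=ctrl.get_state();print({k:np.round(v,4).tolist() for k,v in s.items()})
for n in ["scene","side","wrist"]:
    c=viewer.calibration(n);p,d=viewer.read_camera(n)
    cv2.imwrite(f"pics/{n}0.png",p[:,:,::-1]);np.savez(f"{n}0.npz",p=p,d=d,**c)
    print(n,c['K'].tolist(),(-c['R'].T@c['t']).tolist(),c['R'].tolist())
E
```

```text
pics
{'time': 0.0, 'qpos': [-1.453, 0.2872, 1.5782, 0.0, 1.2786, -0.15], 'dq': [0.0005, -0.0013, 0.0021, -0.0, -0.0003, -0.0011], 'joint_efforts': [-0.0, -40.5978, -29.2628, -0.0001, 0.0058, 0.0], 'eef_pos': [0.1786, -0.6503, 0.2299], 'tcp_rot': [-0.5617, 0.4294, -0.4282, 0.5629], 'contact_force': [0.4986, -0.0339, -0.1459], 'wrist_torque': [0.0015, -0.0539, -0.0102], 'opening': 1.001}
scene [[487.2219793921861, 0.0, 319.5649458072974], [0.0, 487.2219793921861, 237.276748008467], [0.0, 0.0, 1.0]] [0.5848290588311826, 0.8743941592384017, 1.2967812631997486] [[-0.993434566825683, 0.11333289640451244, 0.01560179567972726], [0.08343623266201818, 0.8110734361307275, -0.5789631044222634], [-0.07826976756728922, -0.5738602057955049, -0.8152044575990147]]
side [[445.21701054679295, 0.0, 320.4751937987011], [0.0, 445.21701054679295, 237.73243760805425], [0.0, 0.0, 1.0]] [-0.0825278039391518, 0.7729935890219038, 1.2511689584261996] [[-0.7859771420034622, -0.6182157102410027, -0.007019106729615848], [-0.46956384880927937, 0.6042948734788504, -0.6436905295082386], [0.40218120808845054, -0.5026301239464191, -0.7652537058793785]]
wrist [[401.5526091606011, 0.0, 320.497351833527], [0.0, 401.5526091606011, 242.9829081357093], [0.0, 0.0, 1.0]] [0.2499237503732408, -0.6305058202003532, 0.3719479349570013] [[0.2645625073121383, -0.9643657829223684, -0.0023057435339373282], [-0.922992510890107, -0.2539036152934689, 0.28916738920854157], [-0.27944857230891823, -0.0743746655080592, -0.9572757724736763]]
```

View pics/scene0.png

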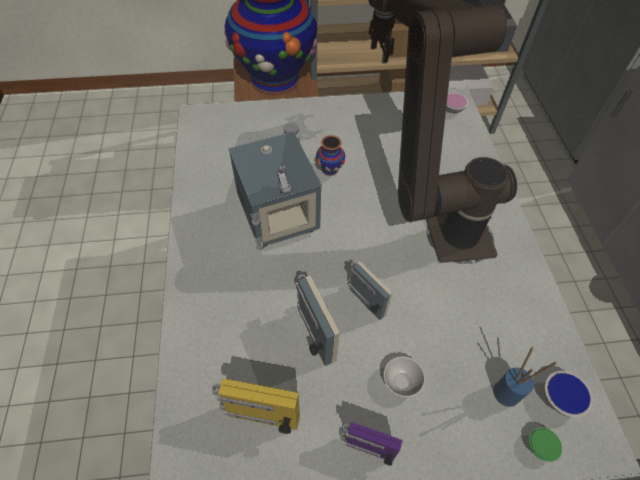

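View pics/side0.png

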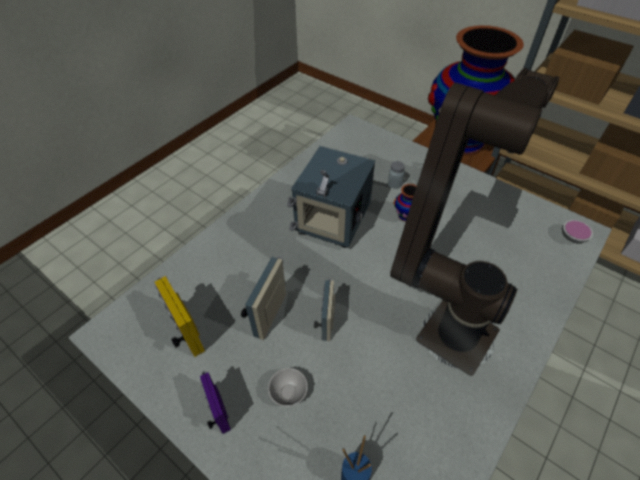

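View pics/wrist0.png

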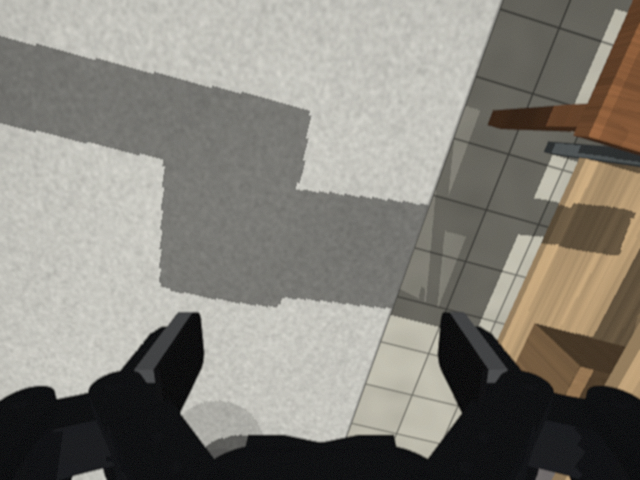

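The scene view shows the kiln at about (275,190), with its front towards the camera and the hinge lugs at (257,215)/(260,243). The larger grey door is at (318,318), with its knuckles at the upper-left end (302,280). A small grey decoy stands at (370,290), and yellow and purple ones lower down. I'll measure the kiln and door from depth.

```bash
cat > h.py <<'E'
import numpy as np,cv2
def load(f):
    z=np.load(f);return z['p'],z['d'],z['K'],z['R'],z['t']
def cloud(d,K,R,t):
    v,u=np.mgrid[0:480,0:640];x=(u-K[0,2])/K[0,0]*d;y=(v-K[1,2])/K[1,1]*d
    c=np.stack([x,y,d],-1);w=(c-t)@R; w[d<=0]=np.nan;return w
def proj(P,K,R,t):
    c=np.atleast_2d(P)@R.T+t;q=c@K.T;return q[:,:2]/q[:,2:]
def snap(n,tag):
    from plant import viewer
    c=viewer.calibration(n);p,d=viewer.read_camera(n)
    cv2.imwrite(f"pics/{n}{tag}.png",p[:,:,::-1]);np.savez(f"{n}{tag}.npz",p=p,d=d,**c);return p,d,c['K'],c['R'],c['t']
E
python3 - <<'E'
from h import *
for n,kb,db in [("scene",(225,130,325,250),(290,268,345,368)),("side",(288,140,380,250),(240,250,292,345))]:
    p,d,K,R,t=load(n+"0.npz");w=cloud(d,K,R,t)
    # bench plane check
    print(n,"bench z",np.nanmedian(w[300:330,230:260,2] if n=="scene" else w[340:360,330:340,2]))
    for nm,(a,b,c_,e),h in [("kiln",kb,.24),("door",db,.19)]:
        q=w[b:e,a:c_].reshape(-1,3)
        m=np.abs(q[:,2]-h)<.008
        top=q[m]; print(nm,len(top),"z",np.median(top[:,2]),"ctr",top[:,:2].mean(0))
        r=cv2.minAreaRect(top[:,:2].astype(np.float32)*1000);print("  rect",r, cv2.boxPoints(r).round(0).tolist())
E
```

```text
scene bench z -0.00041199270034802547
kiln 4129 z 0.23984235095578155 ctr [ 0.59153497 -0.13408638]
  rect ((590.2970581054688, -140.16580200195312), (213.43678283691406, 249.32888793945312), 15.23449993133545) [[455.0, -48.0], [520.0, -288.0], [726.0, -232.0], [661.0, 8.0]]
door 938 z 0.18917544873013445 ctr [0.5067927  0.30909853]
  rect ((507.69366455078125, 304.0375061035156), (37.57856750488281, 182.7493133544922), 18.03038787841797) [[462.0, 385.0], [518.0, 211.0], [554.0, 223.0], [497.0, 397.0]]
side bench z -6.156736071204742e-05
kiln 2942 z 0.24038953735316204 ctr [ 0.58220326 -0.13635523]
  rect ((587.8341064453125, -141.69580078125), (214.99510192871094, 248.61227416992188), 15.048542022705078) [[452.0, -50.0], [516.0, -290.0], [724.0, -234.0], [659.0, 6.0]]
door 683 z 0.18966621206891002 ctr [0.50111759 0.30808131]
  rect ((503.5867614746094, 303.04412841796875), (38.30155563354492, 180.9973602294922), 18.37371826171875) [[457.0, 383.0], [514.0, 211.0], [550.0, 223.0], [493.0, 395.0]]
```

```bash
python3 - <<'E'
from h import *
from scipy.spatial.transform import Rotation as Ro
print("tool axes cols\n",Ro.from_quat([-0.5617,0.4294,-0.4282,0.5629]).as_matrix().round(3))
def ang(v): return np.degrees(np.arctan2(v[1],v[0]))
for n in ["scene","side"]:
    p,d,K,R,t=load(n+"0.npz");w=cloud(d,K,R,t)
    # kiln local guess
    o=np.array([.589,-.141]);a=np.radians(-75);ex=np.array([np.cos(a),np.sin(a)]);ey=np.array([-ex[1],ex[0]])
    q=w.reshape(-1,3);l=np.stack([(q[:,:2]-o)@ex,(q[:,:2]-o)@ey,q[:,2]],1)
    def fit(m,nm,ref):
        P=l[m][:,:2]
        for _ in range(3):
            c=np.median(P,0) if 0 else P.mean(0);u,s,vt=np.linalg.svd(P-c,full_matrices=False);nn=vt[1];r=(P-c)@nn;P=P[np.abs(r)<max(2*np.median(np.abs(r)),.0015)]
        dirw=vt[0];print(n,nm,len(P),"ctr local",c.round(4),"dir deg",round(float(np.degrees(np.arctan2(dirw[1],dirw[0]))),2),"res",r.std().round(4))
    fit((np.abs(l[:,0]+.12)<.012)&(np.abs(l[:,1])<.09)&(l[:,2]>.05)&(l[:,2]<.225)&((np.abs(l[:,1])>.07)|(l[:,2]>.205)),"front",-.12)
    fit((np.abs(l[:,1]-.105)<.01)&(np.abs(l[:,0])<.1)&(l[:,2]>.05)&(l[:,2]<.22),"+y side",.105)
    fit((np.abs(l[:,1]+.105)<.01)&(np.abs(l[:,0])<.1)&(l[:,2]>.05)&(l[:,2]<.22),"-y side",-.105)
    m=(np.abs(l[:,2]-.24)<.004)&(np.abs(l[:,0])<.14)&(np.abs(l[:,1])<.13);T=l[m]
    for b0 in (-.08,0,.08):
        s=T[np.abs(T[:,1]-b0)<.015];print("  x range at y",b0,np.percentile(s[:,0],[.5,2,98,99.5]).round(4))
        s=T[np.abs(T[:,0]-b0)<.015];print("  y range at x",b0,np.percentile(s[:,1],[.5,2,98,99.5]).round(4))
    # hinge pins
    m=(np.hypot(l[:,0]+.138,l[:,1]-.103)<.02)&(l[:,2]>.06)
    Q=l[m];
    for z0,z1 in((.175,.195),(.195,.222),(.06,.072),(.075,.1)):
        s=Q[(Q[:,2]>z0)&(Q[:,2]<z1)];print("  pin z",z0,len(s),s.mean(0).round(4) if len(s) else"")
    # door
    o=np.array([.5055,.3035]);a=np.radians(-72+90-180);ex=np.array([np.cos(a),np.sin(a)]);ey=np.array([-ex[1],ex[0]])
    print("door ex,ey",ex,ey)
    l=np.stack([(q[:,:2]-o)@ex,(q[:,:2]-o)@ey,q[:,2]],1)
    fit((np.abs(l[:,0]-.018)<.006)&(np.abs(l[:,1])<.08)&(l[:,2]>.15)&(l[:,2]<.183),"brick face",.018)
    fit((np.abs(l[:,0]+.018)<.003)&(np.abs(l[:,1])<.08)&(l[:,2]>.02)&(l[:,2]<.183),"outer face",-.018)
    T=l[(np.abs(l[:,2]-.19)<.004)&(np.abs(l[:,0])<.03)&(np.abs(l[:,1])<.12)]
    for b0 in (-.06,0,.06):
        s=T[np.abs(T[:,1]-b0)<.02];print("  x range",np.percentile(s[:,0],[1,3,97,99]).round(4))
    s=T[np.abs(T[:,0])<.012];print("  y range",np.percentile(s[:,1],[1,3,97,99]).round(4))
    s=l[(np.hypot(l[:,0],l[:,1]-.103)<.016)&(l[:,2]>.16)];print("  knuckle",len(s),s.mean(0).round(4),np.median(s[:,2]))
    # vase etc
    for nm,(u,v) in {"scene":{"vase":(330,155),"jar":(291,132)},"side":{"vase":(403,195),"jar":(397,172)}}[n].items(): print(nm,w[v,u].round(3))
E
```

```text
tool axes cols
 [[ 0.265 -0.     0.964]
 [-0.964  0.002  0.265]
 [-0.002 -1.     0.   ]]
scene front 471 ctr local [-0.1208  0.0053] dir deg 90.22 res 0.0013
scene +y side 363 ctr local [-0.0022  0.1066] dir deg -179.79 res 0.0005<stdin>:13: RuntimeWarning: Mean of empty slice.
  ret = um.true_divide(
Traceback (most recent call last):
IndexError: index 1 is out of bounds for axis 0 with size 0
```

```bash
python3 - <<'E'
import cv2
a=cv2.imread("pics/scene0.png");cv2.imwrite("pics/z1.png",cv2.resize(a[120:260,215:350],None,fx=4.2,fy=4.2,interpolation=cv2.INTER_CUBIC))
cv2.imwrite("pics/z2.png",cv2.resize(a[260:375,270:400],None,fx=5,fy=5,interpolation=cv2.INTER_CUBIC))
E
```

```text
(no output)
```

View pics/z1.png

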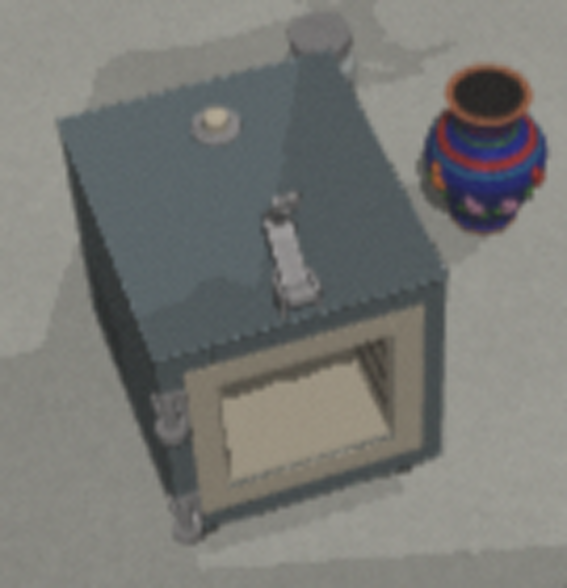

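View pics/z2.png

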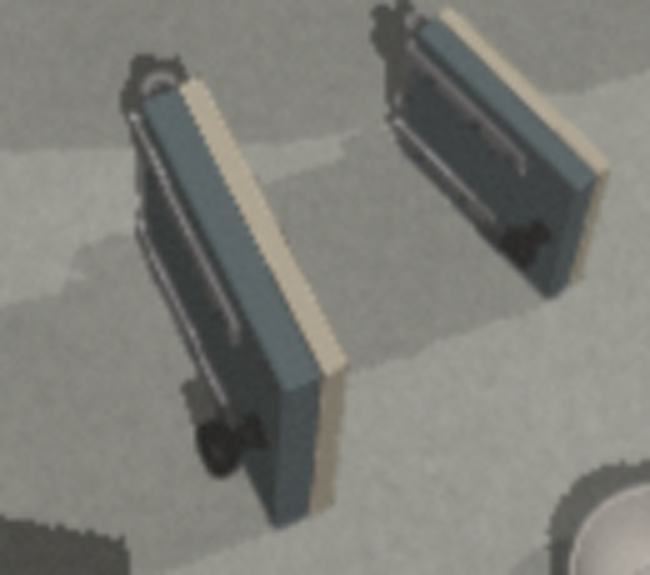

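The zooms show the catch thrown back at zoom (285,250), and both hinge lugs and pins at the front-left corner at zoom (170,415) and (185,520). The large door has its knuckle ring at (160,80) and its knob at (215,445).

```bash
cat > m.py <<'E'
from h import *
for n in ["scene","side"]:
    p,d,K,R,t=load(n+"0.npz");w=cloud(d,K,R,t)
    o=np.array([.589,-.141]);a=np.radians(-75);ex=np.array([np.cos(a),np.sin(a)]);ey=np.array([-ex[1],ex[0]])
    q=w.reshape(-1,3);l=np.stack([(q[:,:2]-o)@ex,(q[:,:2]-o)@ey,q[:,2]],1)
    def fit(m,nm):
        P=l[m][:,:2]
        if len(P)<30: return
        for _ in range(3):
            c=P.mean(0);u,s,vt=np.linalg.svd(P-c,full_matrices=False);nn=vt[1];r=(P-c)@nn;P=P[np.abs(r)<max(2*np.median(np.abs(r)),.0015)]
        v=vt[0];print(n,nm,len(P),"ctr",c.round(4),"dir",round(float(np.degrees(np.arctan2(v[1],v[0]))),2))
    fit((np.abs(l[:,0]+.12)<.012)&(np.abs(l[:,1])<.09)&(l[:,2]>.05)&(l[:,2]<.225)&((np.abs(l[:,1])>.07)|(l[:,2]>.205)),"front")
    fit((np.abs(l[:,1]-.105)<.01)&(np.abs(l[:,0])<.1)&(l[:,2]>.05)&(l[:,2]<.22),"+y side")
    fit((np.abs(l[:,1]+.105)<.01)&(np.abs(l[:,0])<.1)&(l[:,2]>.05)&(l[:,2]<.22),"-y side")
    T=l[(np.abs(l[:,2]-.24)<.004)&(np.abs(l[:,0])<.14)&(np.abs(l[:,1])<.13)]
    for b0 in (-.08,0,.08):
        s=T[np.abs(T[:,1]-b0)<.015];print("  x range at y",b0,np.percentile(s[:,0],[.5,2,98,99.5]).round(4) if len(s) else 0)
        s=T[np.abs(T[:,0]-b0)<.015];print("  y range at x",b0,np.percentile(s[:,1],[.5,2,98,99.5]).round(4)if len(s) else 0)
    Q=l[(np.hypot(l[:,0]+.138,l[:,1]-.103)<.02)&(l[:,2]>.06)]
    for z0,z1 in((.175,.195),(.195,.222),(.06,.072),(.075,.1)):
        s=Q[(Q[:,2]>z0)&(Q[:,2]<z1)];print("  pin z",z0,len(s),s.mean(0).round(4) if len(s) else"")
    o=np.array([.5055,.3035]);a=np.radians(-72+90-180);ex=np.array([np.cos(a),np.sin(a)]);ey=np.array([-ex[1],ex[0]])
    print("door ex,ey",ex,ey)
    l=np.stack([(q[:,:2]-o)@ex,(q[:,:2]-o)@ey,q[:,2]],1)
    fit((np.abs(l[:,0]-.018)<.006)&(np.abs(l[:,1])<.08)&(l[:,2]>.15)&(l[:,2]<.183),"brick face")
    fit((np.abs(l[:,0]+.018)<.004)&(np.abs(l[:,1])<.08)&(l[:,2]>.02)&(l[:,2]<.183),"outer face")
    T=l[(np.abs(l[:,2]-.19)<.004)&(np.abs(l[:,0])<.03)&(np.abs(l[:,1])<.12)]
    for b0 in (-.06,0,.06):
        s=T[np.abs(T[:,1]-b0)<.02];print("  x range",np.percentile(s[:,0],[1,3,97,99]).round(4))
    s=T[np.abs(T[:,0])<.012];print("  y range",np.percentile(s[:,1],[1,3,97,99]).round(4))
    s=l[(np.hypot(l[:,0],l[:,1]-.103)<.016)&(l[:,2]>.16)];print("  knuckle",len(s),s.mean(0).round(4) if len(s) else 0)
    for nm,(u,v) in {"scene":{"vase":(330,155),"jar":(291,132)},"side":{"vase":(403,195),"jar":(397,172)}}[n].items(): print(nm,w[v,u].round(3))
E
python3 m.py
```

```text
scene front 471 ctr [-0.1208  0.0053] dir 90.22
scene +y side 363 ctr [-0.0022  0.1066] dir -179.79
  x range at y -0.08 [-0.122  -0.1188  0.1153  0.1195]
  y range at x -0.08 [-0.1032 -0.1008  0.104   0.1063]
  x range at y 0 [-0.1223 -0.1208  0.1178  0.12  ]
  y range at x 0 [-0.1038 -0.0998  0.1032  0.1069]
  x range at y 0.08 [-0.1215 -0.119   0.1155  0.1199]
  y range at x 0.08 [-0.1031 -0.0997  0.1032  0.1054]
  pin z 0.175 58 [-0.1374  0.1036  0.1881]
  pin z 0.195 42 [-0.1311  0.1019  0.2076]
  pin z 0.06 35 [-0.1382  0.1037  0.0671]
  pin z 0.075 38 [-0.1281  0.1006  0.0874]
door ex,ey [-0.95105652 -0.30901699] [ 0.30901699 -0.95105652]
scene outer face 474 ctr [-0.0201 -0.008 ] dir -90.04
  x range [-0.0204 -0.0196  0.0142  0.0146]
  x range [-0.0201 -0.0193  0.0147  0.0154]
  x range [-0.0205 -0.0191  0.0147  0.015 ]
  y range [-0.0893 -0.0851  0.0825  0.0865]
  knuckle 28 [-0.0011  0.1042  0.1697]
vase [ 0.395 -0.307  0.101]
jar [ 0.527 -0.277  0.244]
side front 317 ctr [-0.1201  0.0006] dir -90.08
side -y side 354 ctr [ 0.0056 -0.1073] dir -179.03
  x range at y -0.08 [-0.1217 -0.119   0.1161  0.1213]
  y range at x -0.08 [-0.1071 -0.1042  0.0988  0.1027]
  x range at y 0 [-0.1224 -0.1203  0.1189  0.1212]
  y range at x 0 [-0.1072 -0.1054  0.0995  0.1044]
  x range at y 0.08 [-0.1211 -0.1194  0.1153  0.1203]
  y range at x 0.08 [-0.107  -0.104   0.0985  0.1022]
  pin z 0.175 41 [-0.1373  0.0982  0.1878]
  pin z 0.195 29 [-0.1311  0.0986  0.2043]
  pin z 0.06 27 [-0.1382  0.0978  0.0681]
  pin z 0.075 22 [-0.1327  0.0979  0.0848]
door ex,ey [-0.95105652 -0.30901699] [ 0.30901699 -0.95105652]
side brick face 181 ctr [ 0.0188 -0.0036] dir -90.2
  x range [-0.0162 -0.0156  0.0184  0.0193]
  x range [-0.0151 -0.0146  0.0189  0.0197]
  x range [-0.0156 -0.0146  0.0185  0.0193]
  y range [-0.0895 -0.0867  0.0846  0.0873]
  knuckle 15 [0.0008 0.1069 0.1699]
vase [ 0.409 -0.326  0.104]
jar [ 0.5   -0.435  0.089]
```

```bash
cat > go.py <<'E'
# usage: go.py x y z(mm) yaw_deg  -> tool shift (mm) and turn (deg) from measured pose
import sys,numpy as np
from scipy.spatial.transform import Rotation as Ro
from plant import ctrl
def delta(P,yaw):
    s=ctrl.get_state();R=Ro.from_quat(s['tcp_rot']);p=np.array(s['eef_pos'])*1000
    a=np.radians(yaw);x=np.array([np.cos(a),np.sin(a),0]);y=np.array([0,0,-1.]);G=np.stack([x,y,np.cross(x,y)],1)
    print("t",round(s['time'],2),"p",p.round(1),"q",np.round(s['qpos'],2),"yaw",np.degrees(np.arctan2(R.as_matrix()[1,0],R.as_matrix()[0,0])).round(2),"F",np.round(s['contact_force'],1),"M",np.round(s['wrist_torque'],2),"op",round(s['opening'],3))
    print("  shift",(R.inv().apply(np.array(P)-p)).round(1).tolist(),"turn",(R.inv()*Ro.from_matrix(G)).as_rotvec(degrees=True).round(2).tolist())
if __name__=="__main__":
    v=[float(q) for q in sys.argv[1:]]
    for i in range(0,len(v),4): delta(v[i:i+3],v[i+3])
E
python3 go.py 178.6 -650.3 420 -74.6 550 -100 420 -30 505.5 303.5 420 18
```

```text
t 0.15 p [ 178.6 -650.4  230.3] q [-1.45  0.29  1.58 -0.    1.28 -0.15] yaw -74.66 F [ 0.2 -1.3 -0.1] M [-0.06 -0.03 -0.03] op 1.0
  shift [-0.5, -189.7, 0.1] turn [-0.01, -0.06, -0.1]
t 0.15 p [ 178.6 -650.4  230.3] q [-1.45  0.29  1.58 -0.    1.28 -0.15] yaw -74.66 F [ 0.2 -1.3 -0.1] M [-0.06 -0.03 -0.03] op 1.0
  shift [-432.9, -188.8, 503.9] turn [-0.05, -44.66, -0.09]
t 0.15 p [ 178.6 -650.4  230.3] q [-1.45  0.29  1.58 -0.    1.28 -0.15] yaw -74.66 F [ 0.2 -1.3 -0.1] M [-0.06 -0.03 -0.03] op 1.0
  shift [-833.8, -188.1, 567.7] turn [-0.09, -92.66, -0.07]
```

>>> {"name": "step_arm", "arguments": {"rows": [[[0,0,0],[0,-42,0],0],[[0,0,0],[0,-84,0],0],[[0,-5,0],[0,-126,20],0],[[0,-45,0],[-433,-189,504],0],[[0,-45,0],[-433,-189,504],0],[[0,-45,0],[-433,-189,504],0],[[0,-45,0],[-433,-189,504],0],[[0,-45,0],[-433,-189,504],0],[[0,-45,0],[-433,-189,504],0],[[0,-45,0],[-433,-189,504],0]], "newtons": 100}}

```text
time: 0.98
eef_pos: [0.3542, -0.4009, 0.3825]
tcp_rot: [-0.684, 0.18, -0.18, 0.684]
contact_force: [1.0, -1.0, 0.4]
opening: 1.002
```

```bash
python3 go.py 550 -100 420 -30 505.5 303.5 420 18
```

```text
t 0.98 p [ 354.2 -400.9  382.5] q [-1.04 -0.1   1.72  0.    1.52 -0.52] yaw -29.53 F [ 1.  -1.   0.4] M [-0.02 -0.02  0.03] op 1.002
  shift [22.1, -37.4, 358.3] turn [-0.02, 0.47, -0.02]
t 0.98 p [ 354.2 -400.9  382.5] q [-1.04 -0.1   1.72  0.    1.52 -0.52] yaw -29.53 F [ 1.  -1.   0.4] M [-0.02 -0.02  0.03] op 1.002
  shift [-215.5, -37.2, 687.5] turn [-0.03, -47.53, -0.01]
```

>>> {"name": "step_arm", "arguments": {"rows": [[[0,0,0],[22,-40,358],0],[[0,0,0],[22,-40,358],0],[[0,0,0],[22,-40,358],0],[[0,-5,0],[22,-40,358],0],[[0,-10,0],[22,-40,358],0],[[0,-15,0],[22,-40,358],0],[[0,-47,0],[-215,-38,687],0],[[0,-47,0],[-215,-38,687],0],[[0,-47,0],[-215,-38,687],0],[[0,-47,0],[-215,-38,687],0]]}}

```text
time: 1.82
eef_pos: [0.4949, -0.0263, 0.4135]
tcp_rot: [-0.702, -0.088, 0.088, 0.702]
contact_force: [1.8, -0.1, 0.0]
opening: 0.998
```

```bash
python3 go.py 505.5 303.5 330 18
```

```text
t 1.82 p [494.9 -26.3 413.5] q [-0.26 -0.2   1.75  0.    1.59 -0.51] yaw 14.34 F [ 1.8 -0.1  0. ] M [ 0.03 -0.01 -0.02] op 0.998
  shift [92.0, 83.6, 316.9] turn [-0.01, -3.66, -0.01]
```

>>> {"name": "step_arm", "arguments": {"rows": [[[0,-3.7,0],[92,84,317],0],[[0,-3.7,0],[92,84,317],0],[[0,-3.7,0],[92,84,317],0],[[0,-3.7,0],[92,84,317],0],[[0,-3.7,0],[92,84,317],0],[[0,-3.7,0],[92,84,317],0],[[0,-3.7,0],[92,84,317],0],[[0,-3.7,0],[92,84,317],0],[[0,-3.7,0],[92,84,317],0],[[0,-3.7,0],[92,84,317],0]]}}

```text
time: 2.65
eef_pos: [0.5067, 0.3035, 0.3276]
tcp_rot: [0.699, 0.109, -0.112, -0.698]
contact_force: [-0.5, -0.8, -0.4]
opening: 1.0
```

```bash
python3 go.py 505.5 303.5 330 18; python3 -c "
from h import *
snap('wrist','1')"
```

```text
t 2.65 p [506.7 303.5 327.6] q [0.37 0.05 1.68 0.   1.42 0.06] yaw 17.93 F [-0.5 -0.8 -0.4] M [-0.07  0.06  0.01] op 1.0
  shift [-1.2, -2.4, 0.3] turn [0.0, -0.07, -0.22]
```

View pics/wrist1.png

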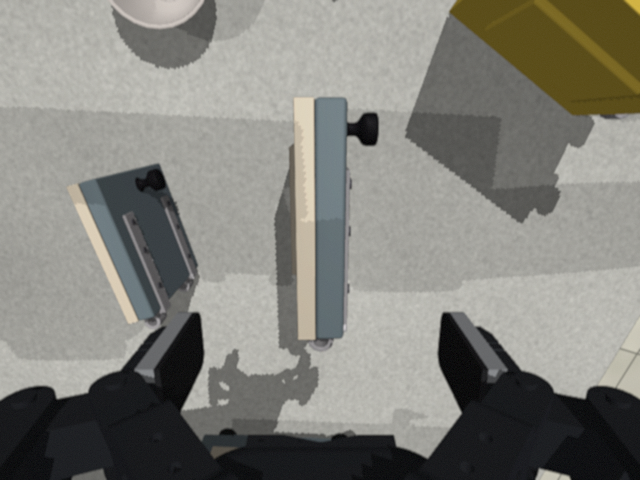

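The wrist view shows the door top, pixels (295–347, 97–340), lying between the open fingers, with the knob at (365,128) on the outer side. Next I measure the door's centre and yaw.

```bash
python3 - <<'E'
from h import *
p,d,K,R,t=load("wrist1.npz");w=cloud(d,K,R,t)
q=w[90:350,280:360].reshape(-1,3)
o=np.array([.5055,.3035]);a=np.radians(-162);ex=np.array([np.cos(a),np.sin(a)]);ey=np.array([-ex[1],ex[0]])
l=np.stack([(q[:,:2]-o)@ex,(q[:,:2]-o)@ey,q[:,2]],1)
T=l[np.abs(l[:,2]-.19)<.006];print(len(T),np.median(T[:,2]))
for b in(-.08,-.05,-.02,0,.02,.05,.08):
    s=T[np.abs(T[:,1]-b)<.01];pc=np.percentile(s[:,0],[1,99]);print(b,pc.round(4),pc.mean().round(4))
s=T[np.abs(T[:,0])<.012];print(np.percentile(s[:,1],[.5,2,50,98,99.5]).round(4))
E
```

```text
12002 0.18903785286266983
-0.08 [-0.0182  0.0167] -0.0007
-0.05 [-0.0185  0.017 ] -0.0007
-0.02 [-0.0185  0.017 ] -0.0008
0 [-0.018   0.0167] -0.0007
0.02 [-0.0184  0.0171] -0.0006
0.05 [-0.018   0.0169] -0.0006
0.08 [-0.0185  0.0167] -0.0009
[-0.0889 -0.087  -0.0124  0.0837  0.0873]
```

>>> {"name": "step_arm", "arguments": {"rows": [[[0,0,0],[-0.7,42,0],0],[[0,0,0],[-0.7,84,0.5],0],[[0,0,-0.2],[-0.7,126,1],0],[[0,0,-0.2],[-0.7,150,1],0],[[0,0,-0.2],[-0.7,163,1],0],[[0,0,-0.2],[-0.7,163,1],0]]}}

```text
time: 3.2
eef_pos: [0.5056, 0.3, 0.1637]
tcp_rot: [0.699, 0.107, -0.109, -0.698]
contact_force: [0.1, 0.2, -0.3]
opening: 1.001
```

```bash
python3 go.py 506.2 304 165 18
```

```text
t 3.2 p [505.6 300.  163.7] q [ 0.36  0.16  1.85 -0.    1.13  0.06] yaw 17.58 F [ 0.1  0.2 -0.3] M [ 0.02 -0.02  0.03] op 1.001
  shift [1.8, -1.3, 3.6] turn [0.04, -0.42, -0.15]
```

>>> {"name": "step_arm", "arguments": {"rows": [[[0,-0.3,0],[0.8,-1,3],0],[[0,-0.3,0],[0.8,-1,3],0.3],[[0,-0.3,0],[0.8,-1,3],0.3]]}}

```text
time: 3.45
eef_pos: [0.5088, 0.3059, 0.1714]
tcp_rot: [-0.698, -0.114, 0.107, 0.699]
contact_force: [0.1, 0.1, -0.0]
opening: 0.75
```

```bash
python3 go.py 506.2 304 165 18;python3 -c "
from h import *
snap('wrist','2')"
```

```text
t 3.45 p [508.8 305.9 171.4] q [ 0.37  0.16  1.84 -0.    1.13  0.06] yaw 17.99 F [ 0.1  0.1 -0. ] M [0.02 0.03 0.05] op 0.75
  shift [-3.1, 6.4, -1.0] turn [-0.02, -0.01, 0.55]
```

View pics/wrist2.png

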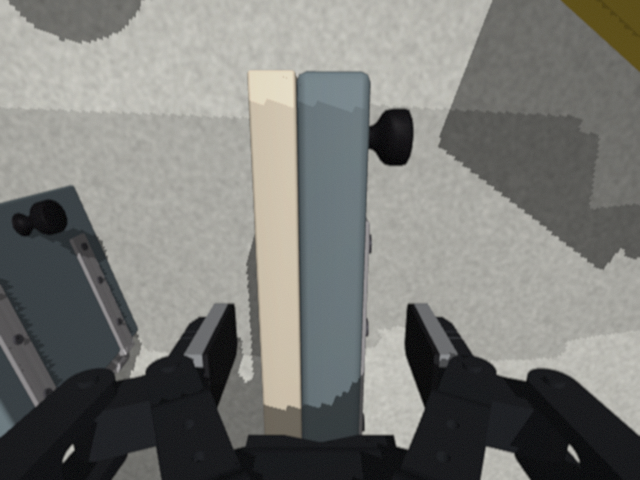

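```bash
python3 go.py 506.2 304 165 18;python3 -c "
from h import *
snap('wrist','3')"; python3 go.py 506.2 304 165 18
```

```text
t 3.5 p [508.4 305.8 170.9] q [ 0.37  0.16  1.84 -0.    1.13  0.06] yaw 17.99 F [-0.1 -0.2 -0.2] M [ 0.04 -0.01 -0.02] op 0.704
  shift [-2.7, 5.9, -1.1] turn [-0.01, -0.01, 0.5]
t 3.55 p [508.  305.8 170.3] q [ 0.37  0.16  1.84 -0.    1.13  0.06] yaw 18.0 F [-0.4 -0.   0.4] M [-0.   -0.01  0.03] op 0.699
  shift [-2.3, 5.3, -1.1] turn [-0.01, -0.0, 0.44]
```

>>> {"name": "step_arm", "arguments": {"rows": [[[0,0,0],[0,0,0],0.35],[[0,0,0],[0,0,0],0.35],[[0,0,0],[0,0,0],0.35],[[0,0,0],[0,0,0],0.35]]}}

```text
time: 3.88
eef_pos: [0.5068, 0.3053, 0.1679]
tcp_rot: [-0.698, -0.112, 0.109, 0.699]
contact_force: [0.1, 0.3, -0.7]
opening: 0.649
```

```bash
python3 go.py 506.2 304 165 18
```

```text
t 3.88 p [506.8 305.3 167.9] q [ 0.37  0.16  1.84 -0.    1.13  0.06] yaw 18.0 F [ 0.1  0.3 -0.7] M [-0.02  0.01 -0.07] op 0.649
  shift [-1.0, 2.9, -1.1] turn [0.0, -0.0, 0.2]
```

>>> {"name": "step_arm", "arguments": {"rows": [[[0,0,0],[0,0.5,0],0.5],[[0,0,0],[0,0.5,0],0.55],[[0,0,0],[0,0.5,0],0.6],[[0,0,0],[0,0.5,0],0.65],[[0,0,0],[0,0.5,0],0.75],[[0,0,0],[0,0.5,0],0.85],[[0,0,0],[0,0.5,0],1],[[0,0,0],[0,0.5,0],1]], "newtons": 100}}

```text
time: 4.55
eef_pos: [0.5067, 0.3053, 0.1676]
tcp_rot: [-0.698, -0.112, 0.109, 0.699]
contact_force: [-1.4, 0.6, 3.7]
opening: 0.403
```

```bash
python3 go.py 506.2 304 165 18;python3 -c "
from h import *
snap('wrist','4');snap('side','4')"
python3 -c "
import cv2;a=cv2.imread('pics/side4.png');cv2.imwrite('pics/side4z.png',cv2.resize(a[200:370,190:370],None,fx=3.3,fy=3.3))"
```

```text
t 4.55 p [506.7 305.3 167.6] q [ 0.37  0.16  1.84 -0.    1.13  0.06] yaw 17.99 F [-1.4  0.6  3.7] M [-0.15  0.52  0.01] op 0.403
  shift [-0.9, 2.6, -1.1] turn [-0.01, -0.01, 0.18]
```

View pics/wrist4.png

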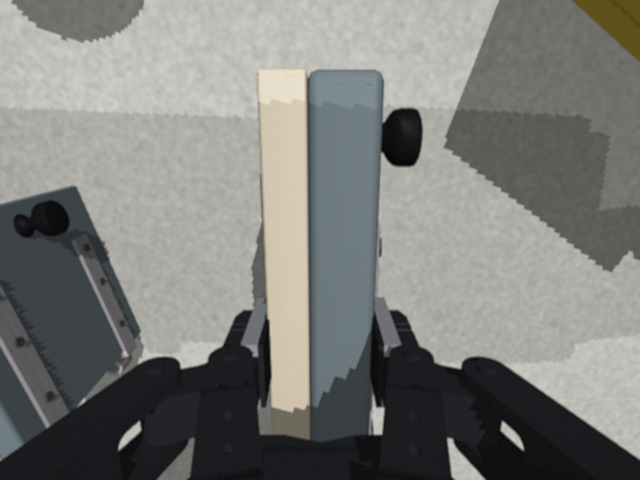

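View pics/side4z.png

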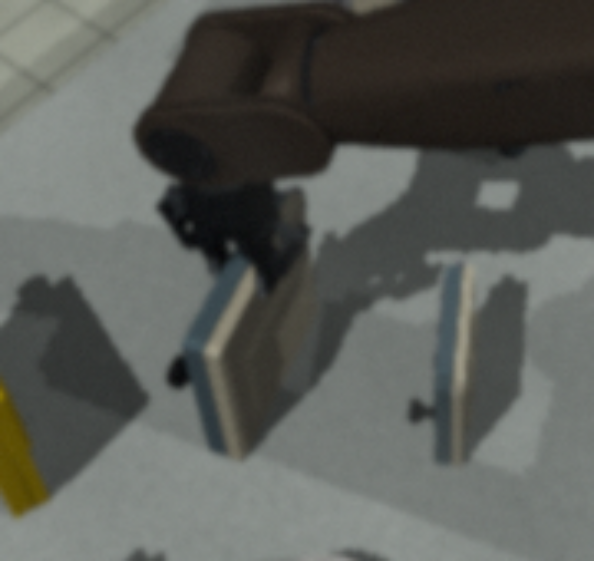

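The wrist view shows both fingers closed on the door top at about (260,350) and (385,350). The opening of 34 mm is close to 36 mm, so the fingers are clear of the strap. Lifting.

>>> {"name": "step_arm", "arguments": {"rows": [[[0,0,0],[0,-5,0],1],[[0,0,0],[0,-12,0],1],[[0,0,0],[0,-22,0],1],[[0,0,0],[0,-35,0],1],[[0,0,0],[0,-50,0],1],[[0,0,0],[0,-65,0],1],[[0,0,0],[0,-80,0],1],[[0,0,0],[0,-92,0],1],[[0,0,0],[0,-100,0],1],[[0,0,0],[0,-105,0],1]], "newtons": 110}}

```text
time: 5.48
eef_pos: [0.5069, 0.3054, 0.2742]
tcp_rot: [-0.698, -0.113, 0.109, 0.699]
contact_force: [-0.2, -0.0, -7.0]
opening: 0.398
```

```bash
python3 go.py 506.2 304 265 18;python3 -c "
from h import *
snap('side','5');snap('scene','5')"
python3 -c "
import cv2;a=cv2.imread('pics/side5.png');b=cv2.imread('pics/scene5.png');cv2.imwrite('pics/5z.png',cv2.hconcat([cv2.resize(a[170:370,190:370],(400,444)),cv2.resize(b[190:390,240:420],(400,444))]))"
```

```text
t 5.48 p [506.9 305.4 274.2] q [ 0.37  0.07  1.75 -0.    1.32  0.06] yaw 17.99 F [-0.2 -0.  -7. ] M [ 0.02 -0.03 -0.  ] op 0.398
  shift [-1.1, 9.1, -1.1] turn [-0.01, -0.01, 0.34]
```

View pics/5z.png

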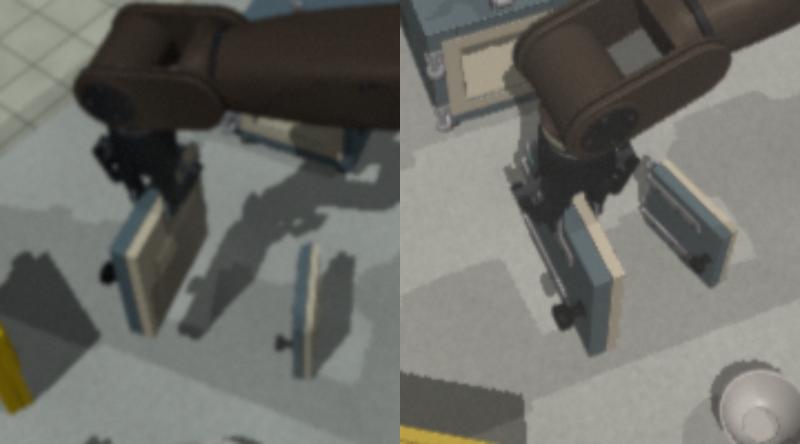

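```bash
python3 go.py 625.6 119.3 272 15
```

```text
t 5.58 p [506.8 305.3 273.4] q [ 0.37  0.07  1.75 -0.    1.32  0.06] yaw 17.99 F [ 0.2 -0.1 -6.6] M [0.02 0.05 0.02] op 0.399
  shift [55.5, 1.7, -213.6] turn [-0.01, 2.99, 0.31]
```

>>> {"name": "step_arm", "arguments": {"rows": [[[0,0,0],[4,0,-15],1],[[0,1,0],[12,0,-45],1],[[0,2,0],[20,0,-75],1],[[0,3,0],[28,0,-105],1],[[0,3,0],[36,0,-135],1],[[0,3,0],[43,0,-165],1],[[0,3,0],[50,0,-190],1],[[0,3,0],[54,0,-205],1],[[0,3,0],[55.5,0,-213.5],1],[[0,3,0],[55.5,0,-213.5],1]]}}

```text
time: 6.42
eef_pos: [0.6253, 0.1184, 0.2715]
tcp_rot: [-0.701, -0.092, 0.091, 0.702]
contact_force: [0.1, 0.5, -8.0]
opening: 0.396
```

>>> {"name": "step_arm", "arguments": {"rows": [[[0,0,0],[0,0,0],1],[[0,0,0],[0,0,0],1],[[0,0,0],[0,0,0],1],[[0,0,0],[0,0,0],1],[[0,0,0],[0,0,0],1],[[0,0,0],[0,0,0],1],[[0,0,0],[0,0,0],1],[[0,0,0],[0,0,0],1]]}}

```text
time: 7.08
eef_pos: [0.6251, 0.1194, 0.2726]
tcp_rot: [-0.701, -0.094, 0.091, 0.701]
contact_force: [-0.2, 0.2, -7.3]
opening: 0.397
```

```bash
python3 go.py 625.6 119.3 272 15;python3 -c "
from h import *
snap('side','6');snap('scene','6');snap('wrist','6')"
python3 -c "
import cv2;a=cv2.imread('pics/side6.png');b=cv2.imread('pics/scene6.png');cv2.imwrite('pics/6z.png',cv2.hconcat([cv2.resize(a[130:290,220:364],(400,444)),cv2.resize(b[170:330,200:344],(400,444))]))"
```

```text
t 7.08 p [625.1 119.4 272.6] q [ 0.03  0.17  1.64  0.    1.33 -0.23] yaw 15.0 F [-0.2  0.2 -7.3] M [0.06 0.06 0.05] op 0.397
  shift [0.4, 0.6, -0.2] turn [-0.01, 0.0, 0.21]
```

View pics/6z.png

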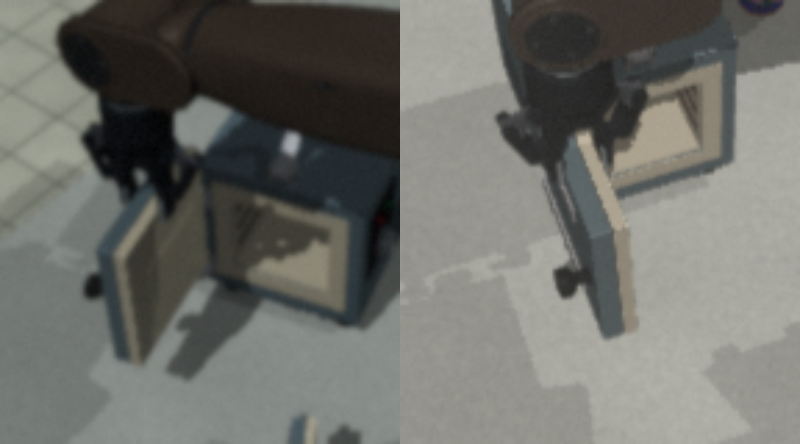

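View pics/wrist6.png

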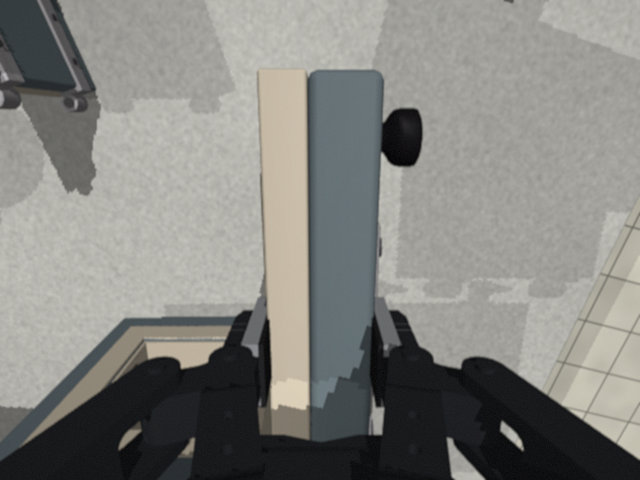

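The pins are hidden in all three views. The wrist view does show both the door's free edge (row 70) and the kiln's front edge (around (170,320)), so I use that for a relative check.

```bash
python3 - <<'E'
from h import *
p,d,K,R,t=load("wrist6.npz");w=cloud(d,K,R,t)
q=w[60:300,250:395].reshape(-1,3)
a=np.radians(-165);ex=np.array([np.cos(a),np.sin(a)]);ey=np.array([-ex[1],ex[0]])
o=np.array([.6256,.1193])
l=np.stack([(q[:,:2]-o)@ex,(q[:,:2]-o)@ey,q[:,2]],1)
print("top z",np.percentile(l[:,2],[50,80,95]))
T=l[np.abs(l[:,2]-.295)<.006];print(len(T),np.median(T[:,2]))
for b in(-.08,-.06,-.04,-.02):
    s=T[np.abs(T[:,1]-b)<.01]
    if len(s): pc=np.percentile(s[:,0],[1,99]);print(b,pc.round(4),pc.mean().round(4), np.median(s[:,2]).round(4))
s=T[np.abs(T[:,0])<.012];print("free edge",np.percentile(s[:,1],[.2,.5,2]).round(4))
# kiln front
o=np.array([.589,-.141]);a=np.radians(-75);ex=np.array([np.cos(a),np.sin(a)]);ey=np.array([-ex[1],ex[0]])
q=w[310:460,0:240].reshape(-1,3);l=np.stack([(q[:,:2]-o)@ex,(q[:,:2]-o)@ey,q[:,2]],1)
m=(np.abs(l[:,0]+.12)<.012)&(l[:,2]>.03)&(l[:,2]<.236)
print("front pts",m.sum(),np.percentile(l[m],[5,50,95],axis=0).round(4))
m=(np.abs(l[:,2]-.24)<.005);s=l[m];print("top",len(s),np.percentile(s,[0.5,2,50,98],axis=0).round(4))
E
python3 -c "
import cv2;a=cv2.imread('pics/wrist6.png');cv2.imwrite('pics/w6z.png',cv2.resize(a[300:480,0:260],None,fx=3,fy=3))"
```

```text
top z [nan nan nan]
27165 0.2941165746835197
-0.08 [-0.0174  0.0175] 0.0 0.2941
-0.06 [-0.0175  0.0175] -0.0 0.2941
-0.04 [-0.0175  0.0175] 0.0 0.2941
-0.02 [-0.0175  0.0175] 0.0 0.2941
free edge [-0.0885 -0.0882 -0.0872]
front pts 8759 [[-0.1214 -0.1003  0.0391]
 [-0.1202 -0.0739  0.105 ]
 [-0.1133  0.0054  0.2049]]Traceback (most recent call last):
  File "<stdin>", line 18, in <module>
    return _quantile_unchecked(
        a, q, axis, out, overwrite_input, method, keepdims, weights)
    return _ureduce(a,
                    func=_quantile_ureduce_func,
    ...<5 lines>...
                    overwrite_input=overwrite_input,
                    method=method)
    r = func(a, **kwargs)
    result = _quantile(arr,
                       quantiles=q,
    ...<2 lines>...
                       out=out,
                       weights=wgt)
    slices_having_nans = np.isnan(arr[-1, ...])
                                  ~~~^^^^^^^^^
IndexError: index -1 is out of bounds for axis 0 with size 0
```

View pics/w6z.png

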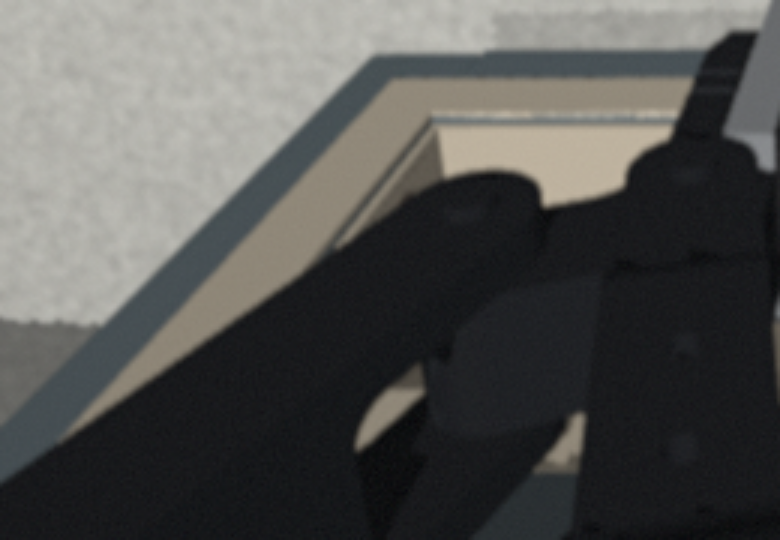

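```bash
python3 - <<'E'
from h import *
p,d,K,R,t=load("wrist6.npz");w=cloud(d,K,R,t)
o=np.array([.589,-.141]);a=np.radians(-75);ex=np.array([np.cos(a),np.sin(a)]);ey=np.array([-ex[1],ex[0]])
W=w[310:460,0:300];l=np.stack([(W[...,:2]-o)@ex,(W[...,:2]-o)@ey,W[...,2]],-1)
m=(np.abs(l[...,0]+.12)<.003)&(l[...,2]>.03)&(l[...,2]<.236)
for z in (.05,.08,.11,.14,.17,.2):
    s=l[m&(np.abs(l[...,2]-z)<.008)]
    if len(s): print(z,len(s),"x med",np.median(s[:,0]).round(4),"y min",np.percentile(s[:,1],[.3,1,99]).round(4))
E
```

```text
0.05 793 x med -0.1203 y min [-0.1041 -0.1031  0.0121]
0.08 845 x med -0.12 y min [-0.1041 -0.1031  0.0113]
0.11 506 x med -0.1204 y min [-0.1025 -0.1023 -0.0626]
0.14 621 x med -0.1205 y min [-0.1032 -0.1029 -0.0646]
0.17 686 x med -0.1204 y min [-0.1034 -0.1027  0.0667]
0.2 798 x med -0.1203 y min [-0.1035 -0.1032  0.0698]
```

>>> {"name": "step_arm", "arguments": {"rows": [[[0,0,0],[0.5,3,-0.8],1],[[0,0,0],[0.5,8,-0.8],1],[[0,0,0],[0.5,13,-0.8],1],[[0,0,0],[0.5,18,-0.8],1],[[0,0,0],[0.5,23,-0.8],1],[[0,0,0],[0.5,26,-0.8],1],[[0,0,0],[0.5,29,-0.8],1],[[0,0,0],[0.5,32,-0.8],1],[[0,0,0],[0.5,34,-0.8],1],[[0,0,0],[0.5,36,-0.8],1]]}}

```text
time: 8.07
eef_pos: [0.6261, 0.1187, 0.2364]
tcp_rot: [-0.701, -0.094, 0.091, 0.701]
contact_force: [0.6, -0.3, -6.1]
opening: 0.393
```

```bash
python3 go.py 626 118.8 212.6 15
```

```text
t 8.07 p [626.1 118.7 236.4] q [ 0.03  0.2   1.67  0.    1.27 -0.23] yaw 14.99 F [ 0.6 -0.3 -6.1] M [ 0.05  0.03 -0.01] op 0.393
  shift [-0.1, 23.8, 0.1] turn [-0.01, -0.01, 0.21]
```

>>> {"name": "step_arm", "arguments": {"rows": [[[0,0,0],[0,3,0],1],[[0,0,0],[0,6,0],1],[[0,0,0],[0,9,0],1],[[0,0,0],[0,12,0],1],[[0,0,0],[0,15,0],1],[[0,0,0],[0,17,0],1],[[0,0,0],[0,19,0],1]]}}

```text
time: 8.65
eef_pos: [0.626, 0.1187, 0.2172]
tcp_rot: [-0.701, -0.093, 0.091, 0.701]
contact_force: [0.9, -0.8, -8.0]
opening: 0.396
```

```bash
python3 go.py 626 118.8 212.6 15
```

```text
t 8.65 p [626.  118.7 217.2] q [ 0.03  0.21  1.69  0.    1.23 -0.23] yaw 14.99 F [ 0.9 -0.8 -8. ] M [-0.01 -0.08  0.01] op 0.396
  shift [0.0, 4.6, 0.1] turn [-0.01, -0.01, 0.18]
```

>>> {"name": "step_arm", "arguments": {"rows": [[[0,0,0],[0,2,0],1],[[0,0,0],[0,3.5,0],1],[[0,0,0],[0,4.5,0],1],[[0,0,0],[0,5.5,0],1],[[0,0,0],[0,5.5,0],1]]}}

```text
time: 9.07
eef_pos: [0.6262, 0.1187, 0.2125]
tcp_rot: [-0.701, -0.094, 0.091, 0.701]
contact_force: [-0.9, 0.9, -6.1]
opening: 0.396
```

```bash
python3 go.py 626 118.8 212.6 15
```

```text
t 9.07 p [626.2 118.7 212.5] q [ 0.03  0.22  1.69  0.    1.23 -0.23] yaw 14.99 F [-0.9  0.9 -6.1] M [-0.02  0.17 -0.15] op 0.396
  shift [-0.1, -0.1, 0.1] turn [0.0, -0.01, 0.22]
```

>>> {"name": "step_arm", "arguments": {"rows": [[[0,0,0],[0,1,0],1],[[0,0,0],[0,2,0],1],[[0,0,0],[0,2,0],1],[[0,0,0],[0,2,0],1]]}}

```text
time: 9.4
eef_pos: [0.6264, 0.1191, 0.2122]
tcp_rot: [-0.701, -0.094, 0.09, 0.701]
contact_force: [-4.1, 1.3, 3.9]
opening: 0.395
```

```bash
python3 go.py 626 118.8 212.6 15;python3 -c "
from h import *
snap('side','7');snap('scene','7')"
python3 -c "
import cv2;a=cv2.imread('pics/side7.png');b=cv2.imread('pics/scene7.png');cv2.imwrite('pics/7z.png',cv2.hconcat([cv2.resize(a[130:290,220:364],(400,444)),cv2.resize(b[170:330,200:344],(400,444))]))"
```

```text
t 9.4 p [626.4 119.1 212.2] q [ 0.03  0.22  1.69  0.    1.22 -0.23] yaw 14.97 F [-4.1  1.3  3.9] M [ 0.08  1.   -0.36] op 0.395
  shift [-0.4, -0.5, -0.2] turn [-0.03, -0.03, 0.28]
```

View pics/7z.png

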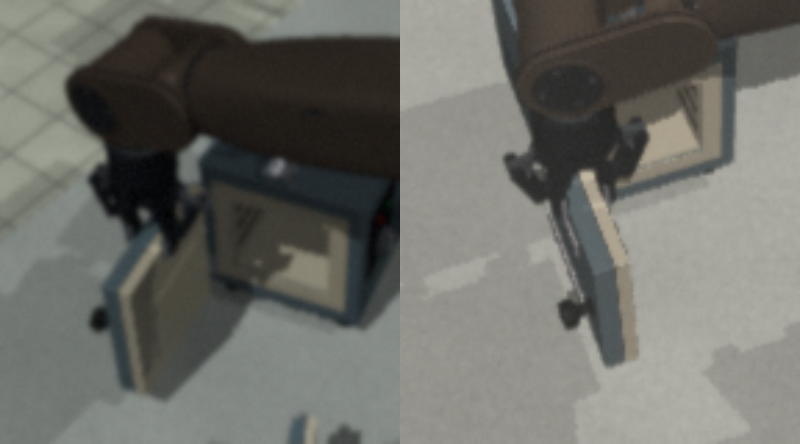

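The wrist pose stopped at z=212.2 with 4 N upward, against an expected seated height of 212.6. That fits both knuckles resting on their lugs. Now I release gently and look.

>>> {"name": "step_arm", "arguments": {"rows": [[[0,0,0],[0,-1,0],1],[[0,0,0],[0,-1,0],0.6],[[0,0,0],[0,-1,0],0.5],[[0,0,0],[0,-1,0],0.3],[[0,0,0],[0,-1,0],0.2],[[0,0,0],[0,-1,0],0.1],[[0,0,0],[0,-1,0],0.1]]}}

```text
time: 10.08
eef_pos: [0.6265, 0.1184, 0.211]
tcp_rot: [-0.701, -0.094, 0.091, 0.701]
contact_force: [-0.8, 0.5, 0.4]
opening: 0.898
```

>>> {"name": "step_arm", "arguments": {"rows": [[[0,0,0],[0,-20,0],0.1],[[0,0,0],[0,-50,0],0.1],[[0,0,0],[0,-90,0],0],[[0,0,0],[0,-130,0],0],[[0,0,0],[0,-160,0],0],[[0,0,0],[0,-160,0],0]]}}

```text
time: 10.58
eef_pos: [0.6281, 0.1185, 0.3814]
tcp_rot: [0.701, 0.099, -0.085, -0.701]
contact_force: [-0.5, -0.1, 0.8]
opening: 0.994
```

```bash
python3 go.py 626 118.8 212.6 15;python3 -c "
from h import *
snap('side','8');snap('scene','8');snap('wrist','8')"
python3 -c "
import cv2;a=cv2.imread('pics/side8.png');b=cv2.imread('pics/scene8.png');cv2.imwrite('pics/8z.png',cv2.hconcat([cv2.resize(a[130:290,220:364],(400,444)),cv2.resize(b[170:330,200:344],(400,444))]))"
```

```text
t 10.58 p [628.1 118.5 381.4] q [ 0.03  0.13  1.5   0.    1.5  -0.23] yaw 15.0 F [-0.5 -0.1  0.8] M [-0.01  0.05  0.06] op 0.994
  shift [-5.3, 168.7, 1.5] turn [0.22, -0.0, 1.11]
```

View pics/8z.png

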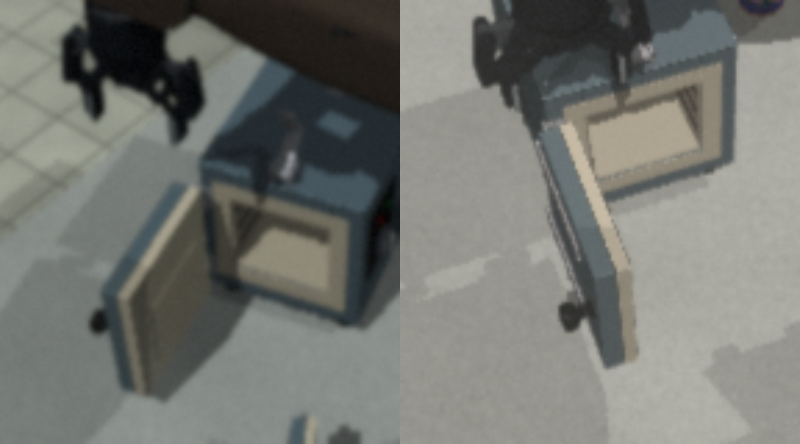

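View pics/wrist8.png

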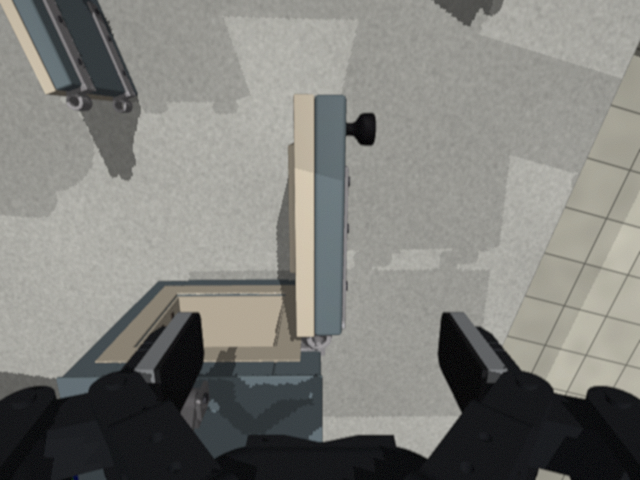

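The door stands unsupported at the hinge corner. In the wrist view it spans (295–345, 95–337), with the knuckle at (315,342). I check the height and zoom in on the knuckle.

```bash
python3 - <<'E'
from h import *
p,d,K,R,t=load("wrist8.npz");w=cloud(d,K,R,t)
q=w[85:350,280:360].reshape(-1,3)
for a in (-165,):
    a=np.radians(a);ex=np.array([np.cos(a),np.sin(a)]);ey=np.array([-ex[1],ex[0]]);o=np.array([.6261,.1188])
    l=np.stack([(q[:,:2]-o)@ex,(q[:,:2]-o)@ey,q[:,2]],1);T=l[np.abs(l[:,2]-.233)<.008]
    for b in(-.08,-.05,-.02,.02,.05,.08):
        s=T[np.abs(T[:,1]-b)<.01];pc=np.percentile(s[:,0],[1,99]);print(b,pc.mean().round(4),"z",np.median(s[:,2]).round(4))
    s=T[np.abs(T[:,0])<.012];print(np.percentile(s[:,1],[.5,99.5]).round(4))
a=cv2.imread('pics/wrist8.png');cv2.imwrite('pics/w8z.png',cv2.resize(a[310:375,270:360],None,fx=7,fy=7,interpolation=cv2.INTER_CUBIC))
E
```

```text
-0.08 -0.001 z 0.2299
-0.05 -0.0008 z 0.2306
-0.02 -0.001 z 0.2313
0.02 -0.0006 z 0.2322
0.05 -0.0006 z 0.233
0.08 -0.0001 z 0.2335
[-0.0908  0.0858]
```

View pics/w8z.png

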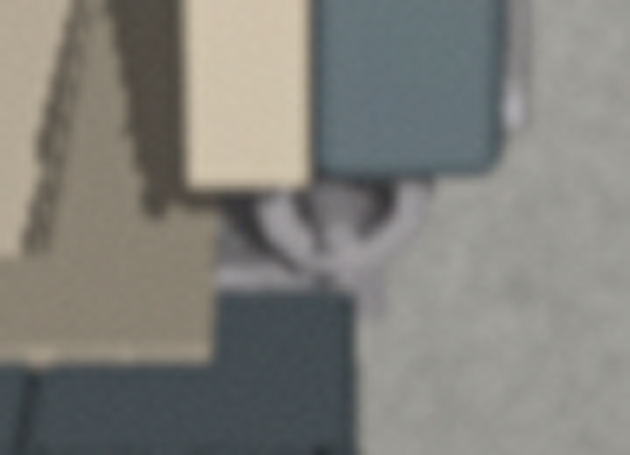

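The pin shows inside the knuckle ring. The top height is 0.2335→0.230, which means it is seated with about 4 mm of sag. I now close the fingers and plan a push on the outer face, above the knob and at the free end.

```bash
cat > arc.py <<'E'
import sys,numpy as np
from go import delta
H=np.array([652.8,19.35])
def P(th,r,y=-70,z=187):
    a=np.radians(15-th);ey=np.array([np.cos(a),np.sin(a)]);ex=np.array([ey[1],-ey[0]])
    p=H-(103-y)*ey-(18+r)*ex;return [p[0],p[1],z]
if __name__=="__main__":
    for s in sys.argv[1:]:
        v=[float(q) for q in s.split(",")];print(v,np.round(P(*v),1));delta(P(*v),15)
E
python3 arc.py 90,32,-70,381 90,32,-70,187 90,20
```

```text
[90.0, 32.0, -70.0, 381.0] [656.3 199.4 381. ]
t 10.73 p [625.6 118.4 370.9] q [ 0.03  0.13  1.51  0.    1.5  -0.23] yaw 14.99 F [-0.4 -0.3 -0.4] M [-0.02  0.    0.05] op 0.999
  shift [50.7, -9.9, 70.3] turn [0.0, -0.01, 0.23]
[90.0, 32.0, -70.0, 187.0] [656.3 199.4 187. ]
t 10.73 p [625.6 118.4 370.9] q [ 0.03  0.13  1.51  0.    1.5  -0.23] yaw 14.99 F [-0.4 -0.3 -0.4] M [-0.02  0.    0.05] op 0.999
  shift [49.9, 184.1, 70.3] turn [0.0, -0.01, 0.23]
[90.0, 20.0] [644.7 196.3 187. ]
t 10.73 p [625.6 118.4 370.9] q [ 0.03  0.13  1.51  0.    1.5  -0.23] yaw 14.99 F [-0.4 -0.3 -0.4] M [-0.02  0.    0.05] op 0.999
  shift [37.9, 184.0, 70.3] turn [0.0, -0.01, 0.23]
```

>>> {"name": "step_arm", "arguments": {"rows": [[[0,0,0],[30,0,25],1],[[0,0,0],[62,0,50],1],[[0,0,0],[64,0,70],1],[[0,0,0],[64,20,70],1],[[0,0,0],[64,60,70],1],[[0,0,0],[64,100,70],1],[[0,0,0],[64,130,70],1],[[0,0,0],[64,160,70],1],[[0,0,0],[64,180,70],1],[[0,0,0],[64,184,70],1]]}}

```text
time: 11.57
eef_pos: [0.6654, 0.2021, 0.1778]
tcp_rot: [-0.701, -0.088, 0.096, 0.701]
contact_force: [-0.1, -0.6, 0.4]
opening: 0.002
```

```bash
python3 arc.py 90,20 80,16 70,18 60,18 50,18 40,18; python3 -c "
from h import *
snap('scene','9')
a=cv2.imread('pics/scene9.png');cv2.imwrite('pics/9z.png',cv2.resize(a[150:330,180:360],None,fx=3.3,fy=3.3))"
```

```text
[90.0, 20.0] [644.7 196.3 187. ]
t 11.57 p [665.4 202.1 177.8] q [ 0.15  0.38  1.56  0.    1.21 -0.11] yaw 14.99 F [-0.1 -0.6  0.4] M [-0.08  0.05  0.01] op 0.002
  shift [-21.6, -9.0, -0.2] turn [-0.1, -0.01, -0.64]
[80.0, 16.0] [610.5 190.5 187. ]
t 11.57 p [665.4 202.1 177.8] q [ 0.15  0.38  1.56  0.    1.21 -0.11] yaw 14.99 F [-0.1 -0.6  0.4] M [-0.08  0.05  0.01] op 0.002
  shift [-56.2, -8.6, 3.0] turn [-0.1, -0.01, -0.64]
[70.0, 18.0] [583.1 181.7 187. ]
t 11.57 p [665.4 202.1 177.8] q [ 0.15  0.38  1.56  0.    1.21 -0.11] yaw 14.99 F [-0.1 -0.6  0.4] M [-0.08  0.05  0.01] op 0.002
  shift [-84.9, -8.2, 1.6] turn [-0.1, -0.01, -0.64]
[60.0, 18.0] [555.9 167.1 187. ]
t 11.57 p [665.4 202.1 177.8] q [ 0.15  0.38  1.56  0.    1.21 -0.11] yaw 14.99 F [-0.1 -0.6  0.4] M [-0.08  0.05  0.01] op 0.002
  shift [-114.9, -7.9, -5.4] turn [-0.1, -0.01, -0.64]
[50.0, 18.0] [531.7 148.1 187. ]
t 11.57 p [665.4 202.1 177.8] q [ 0.15  0.38  1.56  0.    1.21 -0.11] yaw 14.99 F [-0.1 -0.6  0.4] M [-0.08  0.05  0.01] op 0.002
  shift [-143.2, -7.6, -17.6] turn [-0.1, -0.01, -0.64]
[40.0, 18.0] [511.2 125.1 187. ]
t 11.57 p [665.4 202.1 177.8] q [ 0.15  0.38  1.56  0.    1.21 -0.11] yaw 14.99 F [-0.1 -0.6  0.4] M [-0.08  0.05  0.01] op 0.002
  shift [-169.0, -7.4, -34.5] turn [-0.1, -0.01, -0.64]
```

View pics/9z.png

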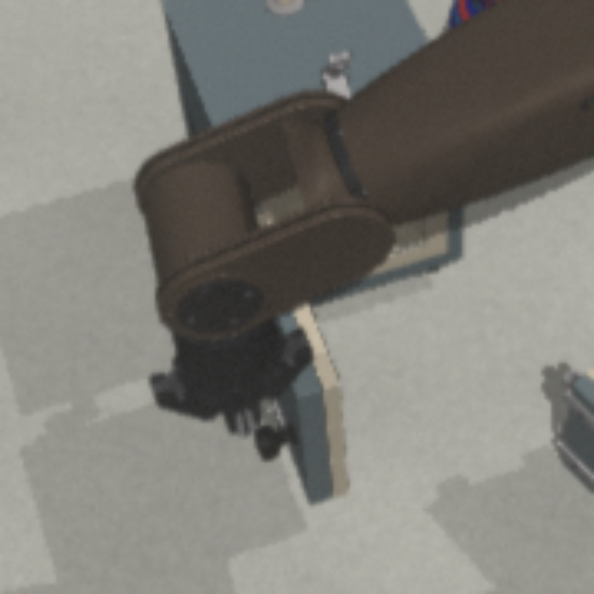

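>>> {"name": "step_arm", "arguments": {"rows": [[[0,0,0],[-14,0,0],1],[[0,0,0],[-26,0,1],1],[[0,0,0],[-35,0,1],1],[[0,0,0],[-45,0,2],1],[[0,0,0],[-56,0,3],1],[[0,0,0],[-67,0,3],1],[[0,0,0],[-79,0,2],1],[[0,0,0],[-92,0,1],1],[[0,0,0],[-105,0,-2],1],[[0,0,0],[-118,0,-5],1]]}}

```text
time: 12.45
eef_pos: [0.5575, 0.1673, 0.1886]
tcp_rot: [-0.701, -0.095, 0.09, 0.701]
contact_force: [0.9, 0.5, 0.5]
opening: 0.001
```

```bash
python3 arc.py 50,18 40,18 30,18 20,16; python3 -c "
from h import *
snap('scene','10');snap('wrist','10')
a=cv2.imread('pics/scene10.png');b=cv2.imread('pics/wrist10.png')
cv2.imwrite('pics/10z.png',cv2.hconcat([cv2.resize(a[150:330,180:360],(400,400)),cv2.resize(b,(400,400))]))"
```

```text
[50.0, 18.0] [531.7 148.1 187. ]
t 12.45 p [557.5 167.3 188.6] q [ 0.12  0.12  1.85  0.    1.16 -0.14] yaw 15.01 F [0.9 0.5 0.5] M [-0.08 -0.05  0.04] op 0.001
  shift [-29.9, 1.4, -11.9] turn [0.03, 0.01, 0.4]
[40.0, 18.0] [511.2 125.1 187. ]
t 12.45 p [557.5 167.3 188.6] q [ 0.12  0.12  1.85  0.    1.16 -0.14] yaw 15.01 F [0.9 0.5 0.5] M [-0.08 -0.05  0.04] op 0.001
  shift [-55.7, 1.3, -28.8] turn [0.03, 0.01, 0.4]
[30.0, 18.0] [495.   98.9 187. ]
t 12.45 p [557.5 167.3 188.6] q [ 0.12  0.12  1.85  0.    1.16 -0.14] yaw 15.01 F [0.9 0.5 0.5] M [-0.08 -0.05  0.04] op 0.001
  shift [-78.1, 1.1, -49.9] turn [0.03, 0.01, 0.4]
[20.0, 16.0] [483.4  68.3 187. ]
t 12.45 p [557.5 167.3 188.6] q [ 0.12  0.12  1.85  0.    1.16 -0.14] yaw 15.01 F [0.9 0.5 0.5] M [-0.08 -0.05  0.04] op 0.001
  shift [-97.2, 1.0, -76.5] turn [0.03, 0.01, 0.4]
```

View pics/10z.png

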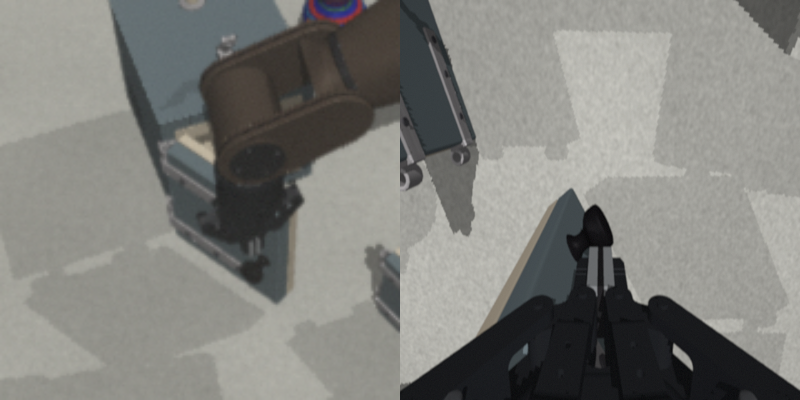

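The door is swinging with the finger above the knob and is now at about 57°. Continuing the arc.

>>> {"name": "step_arm", "arguments": {"rows": [[[0,0,0],[-10,1,-4],1],[[0,0,0],[-20,1,-8],1],[[0,0,0],[-30,1,-12],1],[[0,0,0],[-39,1,-17],1],[[0,0,0],[-48,1,-23],1],[[0,0,0],[-56,1,-29],1],[[0,0,0],[-64,1,-36],1],[[0,0,0],[-72,1,-43],1],[[0,0,0],[-78,1,-50],1],[[0,0,0],[-85,1,-58],1]]}}

```text
time: 13.38
eef_pos: [0.4902, 0.0887, 0.1864]
tcp_rot: [-0.701, -0.094, 0.09, 0.701]
contact_force: [2.3, -0.2, 4.8]
opening: 0.002
```

```bash
python3 arc.py 20,16 10,14 5,12 0,11
```

```text
[20.0, 16.0] [483.4  68.3 187. ]
t 13.38 p [490.2  88.7 186.4] q [-0.03 -0.07  2.05  0.    1.16 -0.29] yaw 14.98 F [ 2.3 -0.2  4.8] M [-0.12 -0.1   0.07] op 0.002
  shift [-11.8, -0.7, -17.9] turn [0.01, -0.02, 0.31]
[10.0, 14.0] [477.7  36.2 187. ]
t 13.38 p [490.2  88.7 186.4] q [-0.03 -0.07  2.05  0.    1.16 -0.29] yaw 14.98 F [ 2.3 -0.2  4.8] M [-0.12 -0.1   0.07] op 0.002
  shift [-25.7, -0.7, -47.5] turn [0.01, -0.02, 0.31]
[5.0, 12.0] [477.2  18.9 187. ]
t 13.38 p [490.2  88.7 186.4] q [-0.03 -0.07  2.05  0.    1.16 -0.29] yaw 14.98 F [ 2.3 -0.2  4.8] M [-0.12 -0.1   0.07] op 0.002
  shift [-30.6, -0.8, -64.1] turn [0.01, -0.02, 0.31]
[0.0, 11.0] [478.2   2.6 187. ]
t 13.38 p [490.2  88.7 186.4] q [-0.03 -0.07  2.05  0.    1.16 -0.29] yaw 14.98 F [ 2.3 -0.2  4.8] M [-0.12 -0.1   0.07] op 0.002
  shift [-33.9, -0.8, -80.1] turn [0.01, -0.02, 0.31]
```

>>> {"name": "step_arm", "arguments": {"rows": [[[0,0,0],[-6,0,-8],1],[[0,0,0],[-12,0,-17],1],[[0,0,0],[-16,0,-26],1],[[0,0,0],[-21,0,-36],1],[[0,0,0],[-25,0,-46],1],[[0,0,0],[-28,0,-55],1],[[0,0,0],[-30,0,-61],1],[[0,0,0],[-31,0,-66],1],[[0,0,0],[-32,0,-70],1],[[0,0,0],[-32,0,-72],1]]}}

```text
time: 14.22
eef_pos: [0.4771, 0.0114, 0.1844]
tcp_rot: [-0.701, -0.093, 0.092, 0.702]
contact_force: [-0.7, -0.2, 0.1]
opening: -0.0
```

```bash
python3 arc.py 0,11; python3 -c "
from h import *
snap('scene','11');snap('wrist','11');snap('side','11')
a=cv2.imread('pics/scene11.png');b=cv2.imread('pics/side11.png')
cv2.imwrite('pics/11z.png',cv2.hconcat([cv2.resize(a[130:300,200:370],(400,400)),cv2.resize(b[130:300,240:410],(400,400))]))"
```

```text
[0.0, 11.0] [478.2   2.6 187. ]
t 14.22 p [477.1  11.4 184.4] q [-0.19 -0.12  2.1   0.    1.16 -0.45] yaw 14.96 F [-0.7 -0.2  0.1] M [ 0.09  0.09 -0.03] op -0.0
  shift [-1.2, -2.6, -8.8] turn [-0.07, -0.04, 0.08]
```

View pics/11z.png

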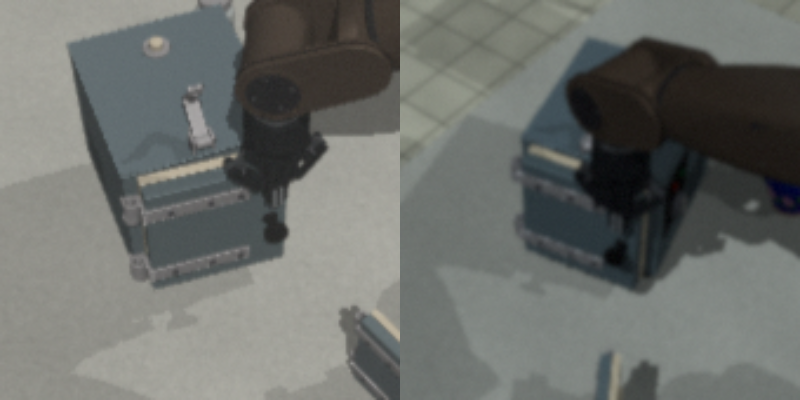

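View pics/wrist11.png

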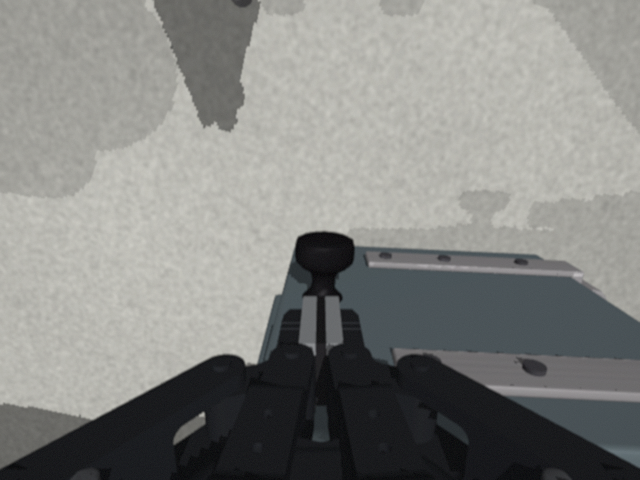

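The door is nearly shut, and the knob at (325,255) is clear of the fingers. Final gentle press.

>>> {"name": "step_arm", "arguments": {"rows": [[[0,0,0],[0,0,-3],1],[[0,0,0],[0,0,-5],1],[[0,0,0],[0,0,-7],1],[[0,0,0],[0,0,-9],1],[[0,0,0],[0,0,-10],1],[[0,0,0],[0,0,-10],1]]}}

```text
time: 14.87
eef_pos: [0.4796, 0.0042, 0.1852]
tcp_rot: [-0.699, -0.093, 0.091, 0.703]
contact_force: [-2.9, 8.1, 2.6]
opening: -0.001
```

```bash
python3 arc.py 0,11
```

```text
[0.0, 11.0] [478.2   2.6 187. ]
t 14.87 p [479.6   4.2 185.2] q [-0.21 -0.11  2.09  0.01  1.16 -0.47] yaw 14.96 F [-2.9  8.1  2.6] M [ 1.02  0.3  -0.01] op -0.001
  shift [-1.8, -1.8, -1.2] turn [-0.37, -0.03, 0.15]
```

>>> {"name": "step_arm", "arguments": {"rows": [[[0,0,0],[0,0,-2],1],[[0,0,0],[0,0,-2],1],[[0,0,0],[0,0,-2],1]]}}

```text
time: 15.12
eef_pos: [0.4795, 0.0043, 0.1852]
tcp_rot: [-0.697, -0.092, 0.092, 0.705]
contact_force: [-4.1, 14.0, 3.7]
opening: 0.0
```

```bash
python3 arc.py 0,11
```

```text
[0.0, 11.0] [478.2   2.6 187. ]
t 15.12 p [479.5   4.3 185.2] q [-0.21 -0.11  2.09  0.01  1.17 -0.47] yaw 14.97 F [-4.1 14.   3.7] M [1.86 0.56 0.04] op 0.0
  shift [-1.7, -1.8, -1.3] turn [-0.64, -0.03, 0.13]
```

>>> {"name": "step_arm", "arguments": {"rows": [[[0,0,0],[0,0,8],1],[[0,0,0],[0,0,25],1],[[0,0,0],[0,-30,35],1],[[0,0,0],[0,-70,35],1],[[0,0,0],[0,-110,35],1],[[0,0,0],[0,-150,35],1],[[0,0,0],[0,-190,35],1],[[0,0,0],[0,-220,35],1],[[0,0,0],[0,-220,35],1]]}}

```text
time: 15.87
eef_pos: [0.4733, 0.0331, 0.4146]
tcp_rot: [0.703, 0.099, -0.086, -0.699]
contact_force: [-0.5, 0.5, -0.7]
opening: -0.002
```

```bash
python3 arc.py 0,11; python3 -c "
from h import *
snap('scene','12');snap('wrist','12');snap('side','12')
a=cv2.imread('pics/scene12.png');b=cv2.imread('pics/side12.png')
cv2.imwrite('pics/12z.png',cv2.hconcat([cv2.resize(a[120:270,200:350],(400,400)),cv2.resize(b[130:280,270:420],(400,400))]))"
```

```text
[0.0, 11.0] [478.2   2.6 187. ]
t 15.87 p [473.3  33.1 414.6] q [-0.14 -0.26  1.8   0.    1.58 -0.41] yaw 14.99 F [-0.5  0.5 -0.7] M [ 0.03  0.01 -0.01] op -0.002
  shift [-7.1, 227.7, -29.2] turn [0.4, -0.02, 1.01]
```

View pics/12z.png

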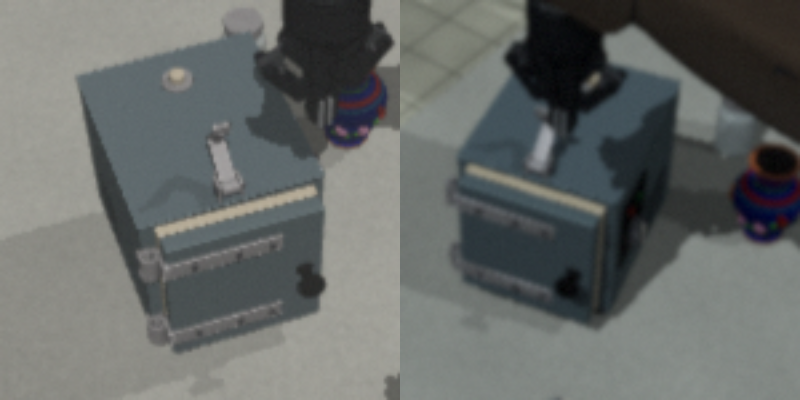

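View pics/wrist12.png

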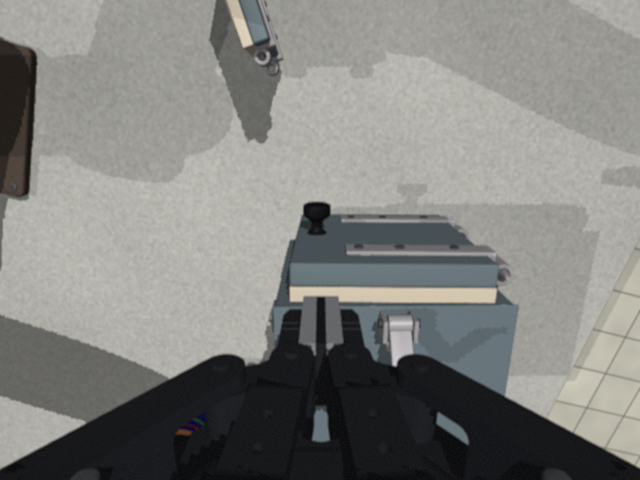

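The door lies flat against the front. I check its angle numerically and work out the catch push from behind.

```bash
python3 - <<'E'
from h import *
for f in("wrist12","scene12","side12"):
    p,d,K,R,t=load(f+".npz");w=cloud(d,K,R,t).reshape(-1,3)
    o=np.array([.589,-.141]);a=np.radians(-75);ex=np.array([np.cos(a),np.sin(a)]);ey=np.array([-ex[1],ex[0]])
    l=np.stack([(w[:,:2]-o)@ex,(w[:,:2]-o)@ey,w[:,2]],1)
    m=(np.abs(l[:,2]-.231)<.0065)&(l[:,0]<-.1)&(l[:,0]>-.2)
    for b in(-.07,0,.07):
        s=l[m&(np.abs(l[:,1]-b)<.015)]
        if len(s)>10: print(f,b,len(s),"x",np.percentile(s[:,0],[2,98]).round(4),"z",np.median(s[:,2]).round(4))
    m=(l[:,2]>.27)&(l[:,2]<.34)&(np.abs(l[:,1])<.02)&(l[:,0]>-.15)&(l[:,0]<-.05)
    s=l[m];print(" catch",len(s),np.percentile(s,[2,50,98],axis=0).round(4).tolist() if len(s) else"")
E
python3 go.py 579.9 -107.2 400 15 579.9 -107.2 276 15
```

```text
wrist12 -0.07 1256 x [-0.1569 -0.1218] z 0.2301
wrist12 0 1532 x [-0.1566 -0.1198] z 0.2317
wrist12 0.07 1510 x [-0.1565 -0.1204] z 0.2333
 catch 175 [[-0.0976, -0.009, 0.2701], [-0.0942, -0.0044, 0.272], [-0.0881, 0.0076, 0.277]]
scene12 -0.07 133 x [-0.1576 -0.1109] z 0.2303
scene12 0 137 x [-0.1584 -0.1171] z 0.2318
scene12 0.07 136 x [-0.1588 -0.1118] z 0.2332
 catch 109 [[-0.1015, -0.0077, 0.2706], [-0.0893, 0.0022, 0.2851], [-0.0729, 0.0105, 0.3336]]
side12 -0.07 106 x [-0.1594 -0.1145] z 0.2307
side12 0 104 x [-0.1576 -0.1158] z 0.2321
side12 0.07 90 x [-0.1568 -0.1131] z 0.2335
 catch 78 [[-0.1015, -0.0107, 0.2708], [-0.0905, -0.0014, 0.2851], [-0.0744, 0.0072, 0.3341]]
t 16.02 p [471.1  33.5 405.1] q [-0.14 -0.26  1.82  0.    1.58 -0.41] yaw 14.98 F [ 0.4  0.5 -0.7] M [-0.03 -0.03 -0.01] op -0.005
  shift [68.7, 5.4, -164.0] turn [0.03, -0.02, 0.21]
t 16.02 p [471.1  33.5 405.1] q [-0.14 -0.26  1.82  0.    1.58 -0.41] yaw 14.98 F [ 0.4  0.5 -0.7] M [-0.03 -0.03 -0.01] op -0.005
  shift [68.2, 129.4, -163.9] turn [0.03, -0.02, 0.21]
```

>>> {"name": "step_arm", "arguments": {"rows": [[[0,0,0],[17,0,-41],1],[[0,0,0],[34,0,-82],1],[[0,0,0],[51,0,-123],1],[[0,0,0],[68,0,-160],1],[[0,0,0],[68.5,0,-164],1],[[0,0,0],[68.5,40,-164],1],[[0,0,0],[68.5,75,-164],1],[[0,0,0],[68.5,100,-164],1],[[0,0,0],[68.5,115,-164],1],[[0,0,0],[68.5,125,-164],1]]}}

```text
time: 16.85
eef_pos: [0.5778, -0.106, 0.2749]
tcp_rot: [-0.699, -0.091, 0.094, 0.703]
contact_force: [0.3, -0.6, -1.0]
opening: -0.003
```

```bash
python3 go.py 579.9 -107.2 276 15; python3 -c "
from h import *
snap('scene','13');snap('wrist','13')
a=cv2.imread('pics/scene13.png');b=cv2.imread('pics/wrist13.png')
cv2.imwrite('pics/13z.png',cv2.hconcat([cv2.resize(a[100:270,200:370],(400,400)),cv2.resize(b,(400,400))]))"
```

```text
t 16.85 p [ 577.8 -106.   274.9] q [-0.35  0.07  1.75  0.    1.33 -0.62] yaw 14.99 F [ 0.3 -0.6 -1. ] M [-0.04 -0.01  0.01] op -0.003
  shift [1.7, -1.1, -1.6] turn [-0.29, -0.01, -0.21]
```

View pics/13z.png

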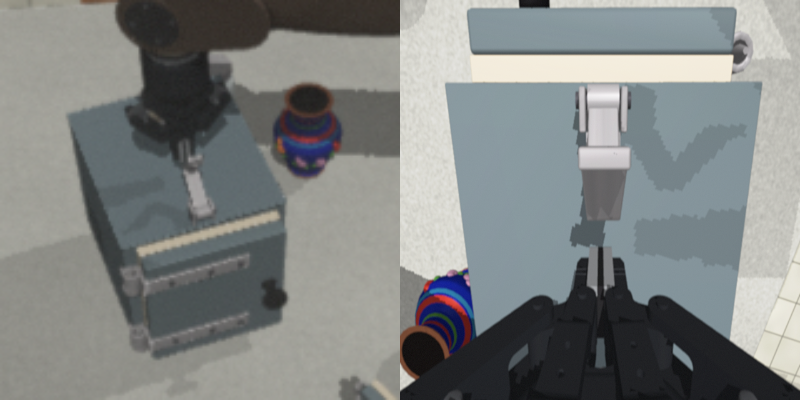

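The closed fingers (wrist view, (600,275) in the montage) stand centred behind the raised catch. Pushing it forward.

>>> {"name": "step_arm", "arguments": {"rows": [[[0,0,0],[1,0,6],1],[[0,0,0],[1,0,12],1],[[0,0,0],[1,0,18],1],[[0,0,0],[1,0,24],1],[[0,0,0],[1,0,30],1],[[0,0,0],[1,0,36],1],[[0,0,0],[1,0,42],1],[[0,0,0],[1,0,48],1],[[0,0,0],[1,0,54],1],[[0,0,0],[1,0,58],1]]}}

```text
time: 17.78
eef_pos: [0.5655, -0.0494, 0.2801]
tcp_rot: [-0.7, -0.093, 0.092, 0.702]
contact_force: [-0.3, 0.3, -0.5]
opening: 0.004
```

```bash
python3 go.py 579.9 -107.2 276 15; python3 -c "
from h import *
snap('side','14');snap('wrist','14')
a=cv2.imread('pics/side14.png');b=cv2.imread('pics/wrist14.png')
cv2.imwrite('pics/14z.png',cv2.hconcat([cv2.resize(a[100:270,250:420],(400,400)),cv2.resize(b,(400,400))]))"
```

```text
t 17.78 p [565.5 -49.4 280.1] q [-0.27  0.01  1.79  0.    1.33 -0.53] yaw 15.03 F [-0.3  0.3 -0.5] M [ 0.03 -0.01 -0.02] op 0.004
  shift [-1.1, 4.0, -59.6] turn [-0.07, 0.03, 0.15]
```

View pics/14z.png

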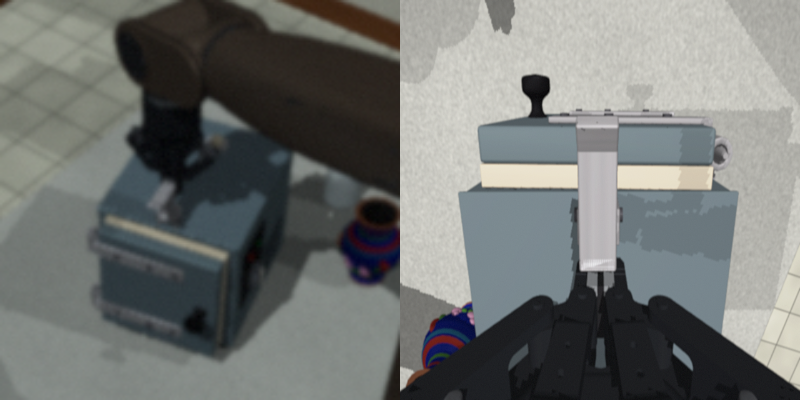

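>>> {"name": "step_arm", "arguments": {"rows": [[[0,0,0],[0,0,4],1],[[0,0,0],[0,0,8],1],[[0,0,0],[0,0,12],1],[[0,0,0],[0,0,12],1],[[0,0,0],[0,0,12],1]]}}

```text
time: 18.3
eef_pos: [0.5629, -0.0389, 0.2807]
tcp_rot: [-0.701, -0.094, 0.091, 0.701]
contact_force: [0.1, -0.3, 0.2]
opening: -0.001
```

```bash
python3 go.py 579.9 -107.2 276 15; python3 -c "
from h import *
snap('wrist','15')
"
```

```text
t 18.3 p [562.9 -38.9 280.7] q [-0.25  0.01  1.8   0.    1.33 -0.51] yaw 15.01 F [ 0.1 -0.3  0.2] M [ 0.01 -0.04 -0.01] op -0.001
  shift [-1.3, 4.6, -70.4] turn [-0.01, 0.01, 0.2]
```

View pics/wrist15.png

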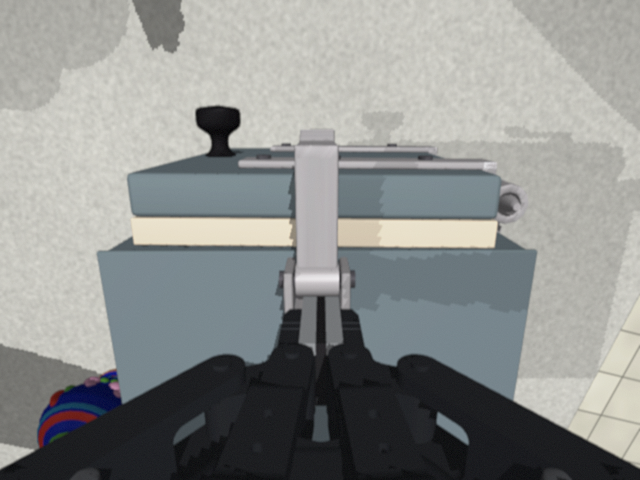

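The catch has fallen over the door top, with its arm at (315,130–290). I retreat straight up and check everything.

>>> {"name": "step_arm", "arguments": {"rows": [[[0,0,0],[0,-20,-4],1],[[0,0,0],[0,-55,-8],1],[[0,0,0],[0,-95,-10],1],[[0,0,0],[0,-120,-50],1],[[0,0,0],[-20,-120,-90],1],[[0,0,0],[-40,-120,-130],1],[[0,0,0],[-60,-120,-165],1],[[0,0,0],[-60,-120,-165],1],[[0,0,0],[-60,-120,-165],1]]}}

```text
time: 19.1
eef_pos: [0.5465, -0.2169, 0.3999]
tcp_rot: [-0.701, -0.091, 0.09, 0.702]
contact_force: [-0.4, -0.2, -0.3]
opening: -0.003
```

```bash
python3 - <<'E'
from h import *
for f in("scene","side","wrist"):
    p,d,K,R,t=snap(f,"16");w=cloud(d,K,R,t).reshape(-1,3)
    o=np.array([.589,-.141]);a=np.radians(-75);ex=np.array([np.cos(a),np.sin(a)]);ey=np.array([-ex[1],ex[0]])
    l=np.stack([(w[:,:2]-o)@ex,(w[:,:2]-o)@ey,w[:,2]],1)
    m=(np.abs(l[:,2]-.231)<.0065)&(l[:,0]<-.1)&(l[:,0]>-.2)
    for b in(-.07,.07):
        s=l[m&(np.abs(l[:,1]-b)<.015)]
        if len(s)>10: print(f,b,"x",np.percentile(s[:,0],[2,98]).round(4),"z",np.median(s[:,2]).round(4))
    m=(l[:,2]>.215)&(l[:,2]<.34)&(np.abs(l[:,1])<.007)&(l[:,0]>-.19)&(l[:,0]<-.12)&((l[:,2]>.245)|(l[:,0]<-.162))
    s=l[m];print(" catch",len(s),np.percentile(s,[2,50,98],axis=0).round(4).tolist() if len(s) else"")
a=cv2.imread('pics/scene16.png');b=cv2.imread('pics/side16.png')
cv2.imwrite('pics/16z.png',cv2.hconcat([cv2.resize(a[100:270,200:370],(400,400)),cv2.resize(b[100:270,250:420],(400,400))]))
E
python3 go.py 500 0 400 15
```

```text
scene -0.07 x [-0.1578 -0.1134] z 0.231
scene 0.07 x [-0.1586 -0.1145] z 0.2329
 catch 113 [[-0.1741, -0.0066, 0.2183], [-0.1622, 0.0006, 0.2548], [-0.1228, 0.0069, 0.2603]]
side -0.07 x [-0.1572 -0.1164] z 0.2312
side 0.07 x [-0.1575 -0.1179] z 0.234
 catch 86 [[-0.1721, -0.0068, 0.2169], [-0.1651, 0.0003, 0.2545], [-0.1212, 0.0063, 0.2598]]
 catch 0 
t 19.25 p [ 547.6 -213.1  400.4] q [-0.55  0.01  1.58  0.    1.55 -0.81] yaw 15.03 F [-0.6  0.   0.2] M [-0.02  0.03  0.02] op -0.002
  shift [9.3, 0.6, 218.1] turn [-0.05, 0.03, 0.22]
```

View pics/16z.png

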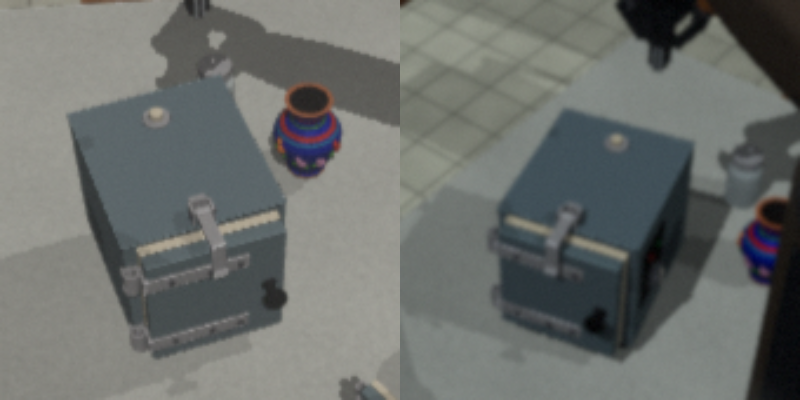

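View pics/scene16.png

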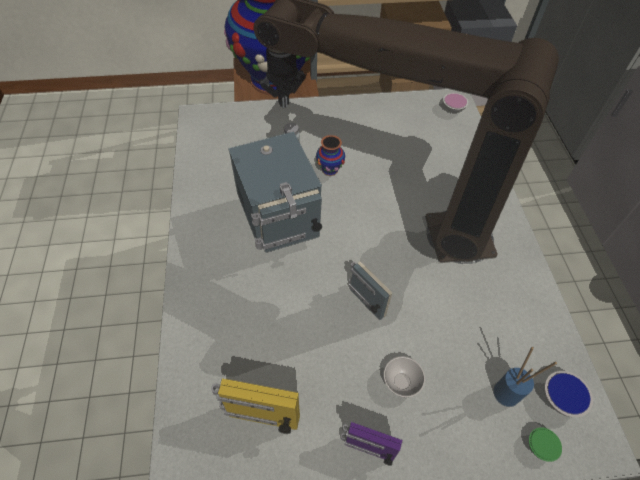

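The door is shut, the catch is level with its leg hanging in front of the door, and the bystanders have not moved. The arm is clear, so I hand in.

```bash
python3 -c "
from plant import ctrl
print(ctrl.sign_off())"
```

```text
the job is handed in; nothing more can be done
None
```

The kiln door is hung, shut and latched, and I handed the job in at about 19 s on the robot's clock, well under the 70 s limit.

I gripped the larger grey door by its top edge and lifted it upright. I then lowered both knuckles onto the pins with the door 90° open, and released it. With the fingers closed I pushed its free edge shut, and tipped the catch forward from behind so it fell over the door.

**Hanging:** the upper pin shows inside the knuckle ring. The door top sits at 0.2335 m at the hinge end and 0.230 m at the free end, which matches a seated door with the expected sag. The lower knuckle was hidden from the cameras, so I judged it only by that height and by the contact when seating.

**Door shut:** the outer face is about 157 mm ahead of the kiln's centre along its full width (156 mm expected). It took 14 N against its stop.

**Catch:** the arm is level and the leg hangs in front of the door, about 165–174 mm ahead of the kiln's centre.

**Bystanders:** the vase, bowl, jar and the other doors look unmoved in the last pictures. The arm was clear of everything, and the highest force I read was about 15 N.

**Disagreements:** the two fixed cameras differed by 2–4 mm on the kiln and door positions. I averaged them and confirmed the result with the wrist camera before lowering the door.

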